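Close the balm tank with its cam-lock coupling

ROBOT

A 6-joint arm with a two-finger parallel gripper is mounted at the origin on the work surface. World frame = base frame: x ahead of the robot, y to its left, z up, the work surface at z = 0. Lengths are in mm, angles in degrees, forces in N, time in s.
With the tool pointing down it reaches from about 350 to 850 mm from the base axis. Payload 8.1 kg.
Tool frame: the origin (TCP) lies between the finger pads; the fingertips stand ahead of it and the grasp point (between the pads) lies 2 mm behind it (nose_length is the z of the fingertips in the tool frame, in mm); z points along the fingers, y is the direction in which the jaws open and shut (so a half turn about z gives the same grasp; the last joint's range is limited). The gripper opens to 85 mm and grips with 20 to 120 N. Pads are 22 mm wide; open, the fingers measure 114 mm over their backs; the gripper's body (76 mm by 85 mm) begins 54 mm behind the grasp point. The pads swing forward as they close: fully open they stand 13 mm farther back than shut.
Start: joints at [-78.977, 7.471, 85.268, -0, 87.261, -4.893], TCP at [164.565, -576.996, 248.292] pointing down, gripper open.
Joint ranges: [-169.43, 169.43], [-51.17, 129.36], [1.28, 143.12], [-76.62, 256.62], [0, 156.53], [-152.29, 152.29]. Speed limits (degrees/s): [136.94, 136.94, 159.86, 180, 180, 180].

INTERFACE

Orientations are given as [roll, pitch, yaw] about the fixed x, y, z axes, in that order (R = Rz(yaw) Ry(pitch) Rx(roll)).
In Python, from bench import * gives the robot as it stands.
- The arm moves only by the tool jog_arm, never from a script. Its argument "plan" is a list of rows, each a list of 3 entries, a list of its own where there are three numbers: the turn, a rotation vector about the tool's x, y, z in degrees, then the shift along the tool's x, y, z in m, then the gripper's target within -1 to 1 (fully open at 1, half-way at 0, shut at -1). A call has 1 to 12 rows; each row is the pose to reach, as a shift and turn from the pose commanded when the call began, along the tool's axes at that moment; what a row does not reach only later rows make up. A row lasts 1/8 s, in which the tool goes at most 62.5 mm and 10.7 degrees, less where a joint would pass 70% of its speed; a pose out of reach is approached as far as the arm can. A call with a gripper value outside its range is refused whole. The fingers move at their own pace and stop on an object; "force" is the grip in N (left out, the last holds). Time passes only in rows, so rows that repeat a pose let the fingers close. It gives the time, the measured TCP pose, the force and the opening at its end, in the units of the state.
- sense(): the state, without advancing time (a new reading comes with each control period).
- snapshot(name): name is "side" or "top"; returns (picture, depth): 400x640x3 uint8, blue, green, red; 400x640 float32, mm along the optical axis (not along the pixel's ray), 0 where there is no reading.
- camera_info(name): a dict with "fov_y" (degrees; the focal length in pixels is half the picture's height over the tangent of half this angle, whatever the lens; pixels are square), "cx", "cy" (the principal point, pixels), "origin" and "orientation" of the camera in the world. Camera axes: x right, y down, z forward; pixel columns grow to the right and rows downward; lengths in mm; the calibration is good to about 2 mm. A picture is of the moment at which its call begins. camera_info takes no time and is no camera call.
- hand_in(): hands the job in, once; it reports no verdict.
The state is a dict: "time": time; "joint_pos": joint angles; "qd": joint speeds; "joint_efforts": joint torques, N m; "tool_pos": TCP position; "tcp_rot": TCP orientation; "ft_force": force on the tool from outside, world axes, zero at the start; "wrist_torque": the same for the moment, N m; "finger_gap": finger opening in mm.
Only numpy, scipy, OpenCV 4.12 (cv2) and the standard library are available. Lean on these libraries where they do the work, as an engineer would, in place of code of your own. Each camera call takes 0.05 s, during which the arm holds its last target.

TASK

The small steel balm tank has to be sealed for carrying: push the coupling cap with its two open cam arms onto the tank's grooved neck against the stiff sealing collar until it is fully home. Then swing its two cam arms down one after the other, each gently until you feel it come to its stop, without forcing it further. Let go, and leave the other things on the table where they are.

Things in the scene. Friction and masses are not known exactly. Their poses are not given: they have to be found in the camera images.
- tank: Fixed low steel tank, 142 mm across, lid 52 mm above the table, an upright steel neck at its centre. Origin: centre of its underside, z up. The neck, going up: 52 mm thick root to z = 86 mm, 40 mm thick to 112 mm (around this part sits a black collar), groove 30 mm thick to 126 mm, then the nose, 40 mm thick, its edge tapered over the last 8 mm to 32 mm at the flat top, z = 150 mm.
- neck_top (a point): Centre of the flat top of the neck's nose, 150 mm above the table.
- seat (a point): Point on the neck's axis 102 mm above the table: here the centre of the coupling's mouth lies when the coupling is fully home (its closed inside then rests hard on the flat neck top). The frame is upright.
- coupling: Loose aluminium cap, about 0.4 kg with its arms, 55 mm across, standing mouth down. Origin: centre of the mouth's rim; z up along its axis. Bore 42.4 mm wide, 48 mm deep; closed top at z = 54 mm; on it a grip block 34 mm along x, 24 mm along y, z = 54 to 84 mm, gripped by its two faces across x. A cam arm sticks out on the +y and on the -y side. Any turn about its axis fits the neck.
- coupling_grip (a point): Middle of the grip block, 69 mm above the mouth's rim on the coupling's axis.
- cam_left (a joint): Cam arm on the coupling's +y side: brass bar 14 mm wide, 6 mm thick, reaching 67 mm from its hinge. 0 rad = open, 40 degrees above level; grows as it swings down (0.70 = level). The hinge is stiff (0.12 N m), the arm stays where left. With the coupling home its inner lobe hooks under the nose and stops at 1.6 to 1.8 (50 to 60 degrees below level); else the lobe hits the nose's side.
- cam_right (a joint): Cam arm on the coupling's -y side, the mirror image of the left one with the same values. On both, swinging takes about 3 N at 42 mm from the hinge; the stop is felt as a push rising within 0.1 rad or so, and the lobe bears on the neck with about five times the extra push: 4 to 5 N more than the swinging force is ample, 10 N more is forcing it.
- cam_left_hinge (a point): Hinge axis of the left cam arm (runs along the coupling's x), 29 mm to +y of the coupling's axis and 21 mm above its rim.
- cam_right_hinge (a point): Hinge axis of the right cam arm, 29 mm to -y of the coupling's axis and 21 mm above its rim.
- cam_left_pad (a point): Point on the left arm's centre line, 50 mm from its hinge; the arm's upper face is 3 mm above it.
- cam_right_pad (a point): Point on the right arm's centre line, 50 mm from its hinge; the arm's upper face is 3 mm above it.
- amber_bottle: Bystander: small amber bottle, 44 mm across, 95 mm tall; origin under its centre.
- oil_jar: Bystander: amber jar, 68 mm across, 75 mm tall; origin under its centre.
- beaker: Bystander: steel cup, 70 mm across, 70 mm tall; origin under its centre.
- spare_seal: Bystander: black rubber ring lying flat, 54 mm across, 8 mm tall; origin under its centre.
- screw_cap: Bystander: plain aluminium screw cap without arms, 52 mm across, 22 mm tall; origin under its centre.
- stirrer: Bystander: wooden-handled spatula lying flat, 190 mm long; origin under its centre.
- dropper: Bystander: small green glass bottle, 28 mm across, 60 mm tall; origin under its centre.
- collar_top (a point): Centre of the upper face of the black sealing collar around the neck (55 mm across, 12 mm tall), 112 mm above the table at the start. It slides down stiffly, moves under about 14 N in all (the coupling's own weight included) and stays where it is pushed. The coupling's rim meets it and must push it down 10 mm to be home.
- left_bar: The left cam arm as a solid part (bar and lobe): the part that cam_left turns. Origin on its hinge axis.
- right_bar: The right cam arm as a solid part (bar and lobe): the part that cam_right turns. Origin on its hinge axis.
There are look-alikes about, which are no part of the job. Leave any red look-alike of the tank alone. Of the things shaped like the coupling, the aluminium one is meant.

How it is judged (in metres and radians):
On the way, in this order (a step that is already met when the one before it is completed fails the run):
1. the coupling is pushed home on the neck while both cam arms are still open (z of coupling in the frame of seat below 0.0025 m and horizontal distance between coupling and seat below 0.004 m and value of joint each of cam_left, cam_right below 0.9 rad), for 0.2 s.
2. one cam arm is down, the other still open (((value of joint cam_left above 1.5 rad and value of joint cam_right below 0.9 rad) or (value of joint cam_right above 1.5 rad and value of joint cam_left below 0.9 rad))), for 0.2 s.
3. both cam arms are down (value of joint each of cam_left, cam_right above 1.5 rad), for 0.2 s.
At the end, for the whole second after the job is handed in: The coupling is fully home on the tank's neck (mouth within 2.5 mm of the seat height and 4 mm of the neck's axis, tilted less than 0.06 rad), both cam arms are swung down past 1.5 rad, all at rest and let go (all of step 3 and z of coupling in the frame of seat between -0.0025 and 0.0025 m and horizontal distance between coupling and seat below 0.004 m and angle between the z axis of coupling and the z axis of seat, either way round below 0.06 rad and linear speed of coupling below 0.01 m/s); the robot touches nothing.
It fails at once if the coupling is rammed onto the neck: more than 45 N between coupling and tank while both arms are open (value of joint each of cam_left, cam_right below 0.9 rad and contact force between coupling and tank above 45 N).
It fails at once if a cam arm is forced: its lobe bears on the neck with more than 50 N (contact force between any of left_bar, right_bar and tank above 50 N).
It fails at once if a bystander is moved more than 30 mm (distance of any of amber_bottle, oil_jar, beaker, spare_seal, screw_cap, stirrer, dropper from where it was at the start of the episode above 0.03 m).
It also fails if it takes over 72 s, if anything falls off the work surface, if the arm or the gripper's body presses on something with over 40 N, if the wrist force passes 120 N, or if a joint passes its speed limit or range.

## Working session

There is one attempt and no reset: what is moved stays moved. The work goes in short steps, Python scripts to look and compute and a tool call to move; the robot and the scene stay as the last step left them, time stands still between calls to the robot, and variables do not carry over. Pictures are saved under pics/ and viewed, and the job is handed in when it is done.

Besides the shell and the picture viewer there is one more tool, called by a JSON object that holds its "fn" and its "kwargs". jog_arm: Moves the arm, as the interface text tells. Its arguments: {"type":"object","properties":{"plan":{"type":"array","items":{"type":"array"}},"force":{"type":"number"}},"required":["plan"]}

```bash
mkdir -p pics; ls; python3 - <<'E'
from bench import *
import cv2
print(sense())
for n in("side","top"):
    print(n,camera_info(n))
    p,d=snapshot(n); cv2.imwrite(f"pics/{n}0.png",p)
    import numpy as np; np.save(f"pics/{n}0.npy",d)
E
```

```text
pics
{'time': 0.0, 'joint_pos': array([-7.89774829e+01,  7.51578158e+00,  8.53301969e+01,  4.41018624e-04,
        8.72604978e+01, -4.89364693e+00]), 'qd': array([-0.04269341,  0.07754172,  0.09063762,  0.07097288, -0.0685612 ,
        0.016974  ]), 'joint_efforts': array([ 1.06488151e-03, -5.69399178e+01, -5.00550091e+01, -3.34838860e-04,
        1.45219118e-02, -1.20096999e-05]), 'tool_pos': array([ 164.4569252 , -576.48217162,  247.22857817]), 'tcp_rot': array([-1.79893949e+02, -9.52197564e-03,  1.59161338e+01]), 'ft_force': array([0.32052916, 0.7609749 , 0.32208925]), 'wrist_torque': array([ 0.03258353, -0.01066357, -0.03945076]), 'finger_gap': 85.40760925133327}
side {'fov_y': 55.942878942535074, 'cx': 314.00140362281223, 'cy': 203.740214125752, 'origin': array([ 75.87041242, 452.69830196, 710.1230028 ]), 'orientation': array([-133.76476844,   -0.42155678, -135.64862832])}
top {'fov_y': 56.43006611507718, 'cx': 310.79269580874865, 'cy': 196.6668172346991, 'origin': array([ 382.32835967,    2.5164919 , 1148.90920546]), 'orientation': array([-172.14193186,   -1.11465875,  -91.16239311])}
```

View pics/side0.png

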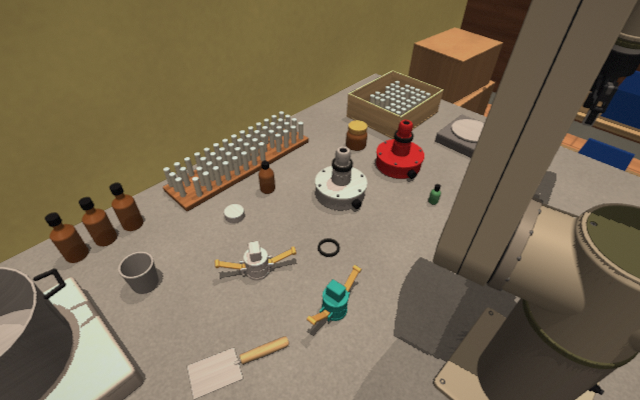

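View pics/top0.png

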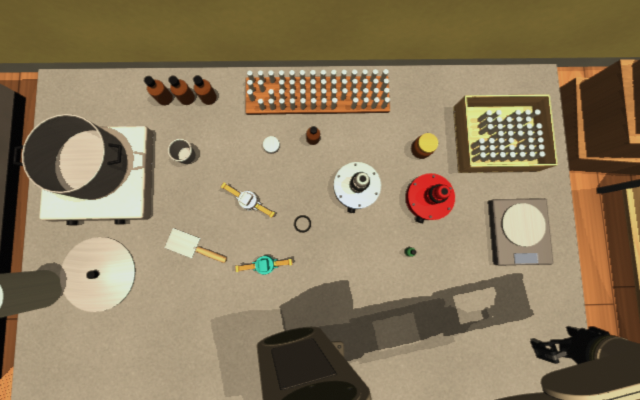

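Look-alikes: things shaped like the coupling are aluminium at side (257,262) / top (247,200) and teal at side (336,300) / top (264,265). The plain screw cap is at side (234,213). Tanks are steel at side (341,185) / top (357,185) and red at side (400,155) / top (431,197). I choose the aluminium coupling and the steel tank, and check both in crops.

```bash
python3 - <<'E'
import cv2,numpy as np
s=cv2.imread("pics/side0.png");t=cv2.imread("pics/top0.png")
def c(p,x,y,w,h):return cv2.resize(p[y:y+h,x:x+w],(400,300),interpolation=cv2.INTER_CUBIC)
a=np.hstack([c(s,207,225,100,75),c(s,295,135,100,75)])
b=np.hstack([c(t,207,165,80,60),c(t,320,155,80,60)])
cv2.imwrite("pics/crop0.png",np.vstack([a,b]))
E
cat > h.py <<'E'
from bench import *
import numpy as np, cv2
from scipy.spatial.transform import Rotation as R
def cam(n):
    i=camera_info(n); return i,200/np.tan(np.radians(i["fov_y"]/2)),R.from_euler('xyz',i["orientation"],degrees=True).as_matrix(),np.array(i["origin"])
def ray(n,u,v):
    i,f,M,o=cam(n); return o,M@np.array([(u-i["cx"])/f,(v-i["cy"])/f,1])
def onz(n,u,v,z):
    o,d=ray(n,u,v); return o+d*(z-o[2])/d[2]
def pt(n,u,v,dep):
    o,d=ray(n,u,v); return o+d*dep
def cloud(n,D):
    i,f,M,o=cam(n); v,u=np.mgrid[:400,:640]
    P=np.stack([(u-i["cx"])/f*D,(v-i["cy"])/f*D,D],-1)@M.T+o; P[D==0]=np.nan; return P
def proj(n,p):
    i,f,M,o=cam(n); q=M.T@(np.array(p)-o); return q[0]/q[2]*f+i["cx"],q[1]/q[2]*f+i["cy"]
def tri(u1,u2):
    a,d=ray(*u1);b,e=ray(*u2);d=d/np.linalg.norm(d);e=e/np.linalg.norm(e)
    A=np.stack([d,-e],1);s=np.linalg.lstsq(A,b-a,rcond=None)[0];p=a+s[0]*d;q=b+s[1]*e
    return (p+q)/2,np.linalg.norm(p-q)
E
python3 - <<'E'
from h import *
T=np.load("pics/top0.npy");S=np.load("pics/side0.npy")
for n,D,bx in(("top",T,[(215,175,285,222),(330,160,385,210)]),("side",S,[(210,235,300,282),(310,140,370,210)])):
    P=cloud(n,D)
    for (x0,y0,x1,y1) in bx:
        Q=P[y0:y1,x0:x1].reshape(-1,3); Q=Q[~np.isnan(Q[:,0])]
        print(n,len(Q),"zmed",np.median(Q[:,2]).round(1),"zmax",Q[:,2].max().round(1))
        h,e=np.histogram(Q[:,2],bins=np.arange(-10,170,6)); print(dict(zip(e[:-1],h)))
E
```

```text
top 3278 zmed -1.4 zmax 86.4
{np.int64(-10): np.int64(535), np.int64(-4): np.int64(2121), np.int64(2): np.int64(119), np.int64(8): np.int64(3), np.int64(14): np.int64(8), np.int64(20): np.int64(29), np.int64(26): np.int64(54), np.int64(32): np.int64(41), np.int64(38): np.int64(45), np.int64(44): np.int64(68), np.int64(50): np.int64(135), np.int64(56): np.int64(9), np.int64(62): np.int64(6), np.int64(68): np.int64(5), np.int64(74): np.int64(25), np.int64(80): np.int64(73), np.int64(86): np.int64(2), np.int64(92): np.int64(0), np.int64(98): np.int64(0), np.int64(104): np.int64(0), np.int64(110): np.int64(0), np.int64(116): np.int64(0), np.int64(122): np.int64(0), np.int64(128): np.int64(0), np.int64(134): np.int64(0), np.int64(140): np.int64(0), np.int64(146): np.int64(0), np.int64(152): np.int64(0), np.int64(158): np.int64(0)}
top 2741 zmed 46.1 zmax 153.1
{np.int64(-10): np.int64(197), np.int64(-4): np.int64(764), np.int64(2): np.int64(37), np.int64(8): np.int64(1), np.int64(14): np.int64(11), np.int64(20): np.int64(5), np.int64(26): np.int64(14), np.int64(32): np.int64(2), np.int64(
[... 1585 characters left out ...]
 np.int64(112), np.int64(20): np.int64(120), np.int64(26): np.int64(117), np.int64(32): np.int64(116), np.int64(38): np.int64(50), np.int64(44): np.int64(664), np.int64(50): np.int64(413), np.int64(56): np.int64(30), np.int64(62): np.int64(36), np.int64(68): np.int64(30), np.int64(74): np.int64(36), np.int64(80): np.int64(56), np.int64(86): np.int64(45), np.int64(92): np.int64(4), np.int64(98): np.int64(28), np.int64(104): np.int64(43), np.int64(110): np.int64(114), np.int64(116): np.int64(18), np.int64(122): np.int64(15), np.int64(128): np.int64(27), np.int64(134): np.int64(27), np.int64(140): np.int64(43), np.int64(146): np.int64(94), np.int64(152): np.int64(2), np.int64(158): np.int64(0)}
```

View pics/crop0.png

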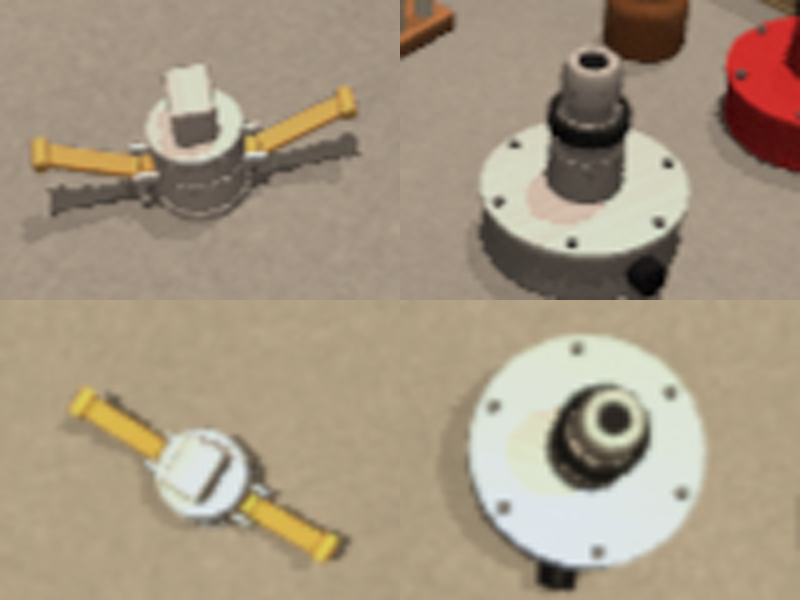

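The crops confirm both choices: an aluminium cap with a light grip block and two open brass arms, and a steel tank with a black collar on its upright neck. Next I measure them.

```bash
cat > meas.py <<'E'
from h import *
def circ(xy):
    A=np.c_[2*xy,np.ones(len(xy))];s=np.linalg.lstsq(A,(xy**2).sum(1),rcond=None)[0];return s[:2],np.sqrt(s[2]+s[0]**2+s[1]**2)
def coup(n,img,D,bx):
    x0,y0,x1,y1=bx;hsv=cv2.cvtColor(img,cv2.COLOR_BGR2HSV);P=cloud(n,D)
    m=np.zeros(D.shape,np.uint8);m[y0:y1,x0:x1]=1
    br=(m>0)&(hsv[...,0]>12)&(hsv[...,0]<32)&(hsv[...,1]>130)&(hsv[...,2]>110)
    k,l,st,ce=cv2.connectedComponentsWithStats(br.astype(np.uint8))
    arms=[]
    for i in range(1,k):
        if st[i,4]>25:
            Q=P[l==i];Q=Q[(~np.isnan(Q[:,0]))&(Q[:,2]>15)&(Q[:,2]<100)];arms.append(Q); c,dv=Q.mean(0),np.linalg.svd(Q-Q.mean(0))[2][0]
            print(n,"arm px",ce[i].round(1),"n",st[i,4],"mean",c.round(1),"z",Q[:,2].min().round(),Q[:,2].max().round(),"yaw",(np.degrees(np.arctan2(dv[1],dv[0]))%180).round(1),"elev",np.degrees(np.arcsin(dv[2])).round(1))
    if len(arms)==2:
        d=arms[0].mean(0)-arms[1].mean(0);print("arm line yaw",(np.degrees(np.arctan2(d[1],d[0]))%180).round(2),"mid",((arms[0].mean(0)+arms[1].mean(0))/2).round(1))
    mm=(m>0)&~np.isnan(P[...,2])
    top=mm&(P[...,2]>80)&(P[...,2]<90); print(n,"block top mean",P[top].mean(0).round(1),top.sum())
    r=cv2.minAreaRect(P[top][:,:2].astype(np.float32));print("  rect",np.round(r[0],1),np.round(r[1],1),round(r[2],1))
if __name__=="__main__":
    for n,bc,bt in(("top",(215,175,285,222),(330,160,385,212)),("side",(210,235,300,282),(310,140,372,212))):
        img=cv2.imread(f"pics/{n}0.png");D=np.load(f"pics/{n}0.npy");P=cloud(n,D)
        coup(n,img,D,bc)
        x0,y0,x1,y1=bt;m=np.zeros(D.shape,bool);m[y0:y1,x0:x1]=1
        for lo,hi in((147,155),(46,57)) if n=="side" else ((145,155),(44,55)):
            t=m&(P[...,2]>lo)&(P[...,2]<hi);c=cv2.minEnclosingCircle(P[t][:,:2].astype(np.float32))
            hull=cv2.convexHull(P[t][:,:2].astype(np.float32))[:,0];cc=circ(hull.astype(float))
            print(n,"tank",lo,t.sum(),"mean",P[t].mean(0).round(1),"encl",np.round(c[0],1),round(c[1],1),"hullfit",cc[0].round(1),cc[1].round(1))
E
python3 meas.py
```

```text
top arm px [229.8 189.1] n 96 mean [561.8 220.1  40.3] z 24.0 56.0 yaw 58.7 elev -29.3
top arm px [264.8 210.1] n 101 mean [497.7 117.5  37. ] z 19.0 53.0 yaw 58.9 elev 25.5
arm line yaw 58.0 mid [529.8 168.8  38.7]
top block top mean [529.2 168.8  82.4] 75
  rect [529.3 168.3] [23.  32.4] 59.4
top tank 145 114 mean [ 568.6 -160.9  147.8] encl [ 568.2 -161.3] 18.3 hullfit [ 568.3 -161.3] 17.1
top tank 44 1276 mean [ 566.1 -158.9   47.9] encl [ 568.9 -160.6] 71.0 hullfit [ 568.9 -161.1] 70.2
side arm px [282.4 255.4] n 152 mean [495.7 118.2  38. ] z 23.0 52.0 yaw 56.9 elev -24.0
side arm px [228.7 264.7] n 158 mean [558.  219.2  40.9] z 23.0 57.0 yaw 59.8 elev -28.6
arm line yaw 58.35 mid [526.9 168.7  39.4]
side block top mean [526.5 168.2  83.5] 137
  rect [527.6 167.7] [23.6 35.8] 57.4
side tank 147 88 mean [ 566.6 -160.8  149.5] encl [ 566.9 -161.5] 17.2 hullfit [ 567.2 -161.6] 16.5
side tank 46 1042 mean [ 557.  -150.2   49.8] encl [ 567.5 -162. ] 71.9 hullfit [ 566.5 -161.4] 70.2
```

```bash
cat >> h.py <<'E'
def Rt(yaw,tilt=0):  # tool down with yaw; tilt>0: tool back leans toward -toolx... (about tool y)
    return R.from_euler('xyz',[180,0,yaw],degrees=True)*R.from_rotvec([0,tilt,0],degrees=True)
def rel(p0,r0,p1,r1):
    print("turn",(r0.inv()*r1).as_rotvec(degrees=True).round(2),"shift m",(r0.inv().apply(np.array(p1)-np.array(p0))/1000).round(4), "dist",np.linalg.norm(np.array(p1)-p0).round(1))
E
python3 - <<'E'
import bench; print([k for k in dir(bench) if not k.startswith('_')], getattr(bench,'nose_length',None))
from h import *
rel([164.565,-576.996,248.292],Rt(15.916),[528,168.5,200],Rt(58.3))
for n,u,v in(("red neck",0,0),):pass
for nm,u,v,z in(("red",431,197,52),("jar",427,143,75),("dropper",410,250,60),("bottle",313,130,95),("screw",271,145,22),("seal",303,224,8),("teal",264,265,54)):
    print(nm,onz("top",u,v,z).round())
E
```

```text
['PlanningError', 'camera_info', 'hand_in', 'nose_length', 'sense', 'snapshot'] 17.0
turn [  0.     0.   -42.38] shift m [ 0.5539 -0.6173  0.0483] dist 830.8
red [ 526. -381.   52.]
jar [ 686. -372.   75.]
dropper [ 371. -307.   60.]
bottle [724. -31.  95.]
screw [702.  98.  22.]
seal [455.   3.   8.]
teal [336. 117.  54.]
```

{"fn": "jog_arm", "kwargs": {"plan": [[[0,0,-10],[0.04,-0.045,0.0],1],[[0,0,-20],[0.08,-0.09,0.0],1],[[0,0,-30],[0.12,-0.134,0.0],1],[[0,0,-42.4],[0.16,-0.178,0.0],1],[[0,0,-42.4],[0.2,-0.223,0.0],1],[[0,0,-42.4],[0.24,-0.267,0.0],1],[[0,0,-42.4],[0.28,-0.312,0.0],1],[[0,0,-42.4],[0.32,-0.357,0.0],1],[[0,0,-42.4],[0.36,-0.4,0.0],1],[[0,0,-42.4],[0.4,-0.445,0.0],1],[[0,0,-42.4],[0.44,-0.49,0.01],1],[[0,0,-42.4],[0.48,-0.534,0.02],1]]}}

```text
time: 1.6
tool_pos: [480.2, 70.2, 228.0]
tcp_rot: [180.0, -0.0, 58.3]
ft_force: [1.7, -0.7, 0.7]
finger_gap: 85.5
```

{"fn": "jog_arm", "kwargs": {"plan": [[[0,0,0],[0.02,0.0,0.0],1]]}}

```text
time: 1.72
tool_pos: [489.9, 88.1, 226.7]
tcp_rot: [-179.9, 0.1, 58.5]
ft_force: [0.7, 0.1, -0.3]
finger_gap: 85.5
```

```bash
python3 - <<'E'
from h import *
p=np.array([164.565,-576.996,248.292]);r=Rt(15.916)
p=p+r.apply([480,-534,20]);r=r*R.from_rotvec([0,0,-42.4],degrees=True)
p=p+r.apply([20,0,0]);print(p,r.as_euler('xyz',degrees=True));s=sense();print(s["tool_pos"],s["tcp_rot"])
np.savez("cmd.npz",p=p,q=r.as_quat())
rel(p,r,[528,168.5,140],Rt(58.3))
E
```

```text
[490.23113669  85.18147542 228.292     ] [180.      0.     58.316]
[489.94629326  88.10976265 226.70197878] [-1.79858799e+02  6.00472847e-02  5.85085364e+01]
turn [-0.    0.    0.02] shift m [ 0.0907 -0.0116  0.0883] dist 127.1
```

{"fn": "jog_arm", "kwargs": {"plan": [[[0,0,0],[0.045,-0.006,0.03],1],[[0,0,0],[0.0907,-0.0116,0.06],1],[[0,0,0],[0.0907,-0.0116,0.088],1],[[0,0,0],[0.0907,-0.0116,0.088],1],[[0,0,0],[0.0907,-0.0116,0.088],1]]}}

```text
time: 2.35
tool_pos: [528.5, 167.8, 141.5]
tcp_rot: [180.0, -0.0, 58.3]
ft_force: [-0.9, -0.6, -0.2]
finger_gap: 85.1
```

```bash
python3 - <<'E'
from h import *
s=sense();print(s["tool_pos"],s["tcp_rot"],s["qd"].round(2),s["joint_pos"].round(1))
p,d=snapshot("side");t,e=snapshot("top")
c=lambda p,x,y:cv2.resize(p[y:y+150,x:x+200],(400,300),interpolation=cv2.INTER_CUBIC)
cv2.imwrite("pics/a1.png",np.hstack([c(p,160,170),c(t,150,120)]))
print(sense()["tool_pos"])
E
```

```text
[528.47225156 167.81257335 141.4846497 ] [ 1.79953645e+02 -2.91175869e-02  5.82685210e+01] [-0.15 -1.05 -0.86  0.15 -0.36  0.05] [12.3  4.8 99.5 -0.  75.6 44.1]
[529.09571044 167.96638119 142.3183576 ]
```

View pics/a1.png

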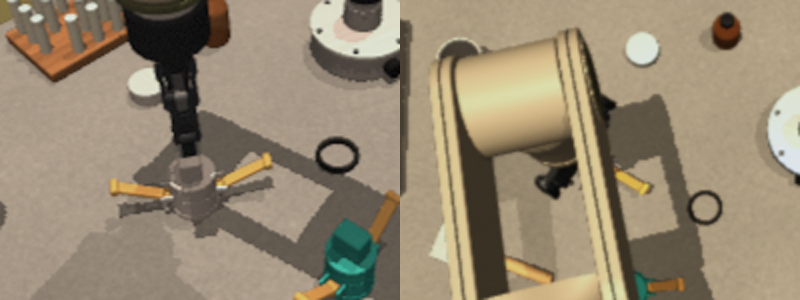

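The side view shows the open gripper directly over the aluminium coupling's block at crop (190,165), with the arms clear of the fingers. I descend to z≈74 and close.

{"fn": "jog_arm", "kwargs": {"plan": [[[0,0,0],[0,0,0.025],1],[[0,0,0],[0,0,0.045],1],[[0,0,0],[0,0,0.058],1],[[0,0,0],[0,0,0.066],1],[[0,0,0],[0,0,0.066],1],[[0,0,0],[0,0,0.066],0.2],[[0,0,0],[0,0,0.066],-0.3],[[0,0,0],[0,0,0.066],-1],[[0,0,0],[0,0,0.066],-1],[[0,0,0],[0,0,0.066],-1],[[0,0,0],[0,0,0.066],-1]], "force": 60}}

```text
time: 3.82
tool_pos: [528.5, 168.5, 75.0]
tcp_rot: [180.0, -0.0, 58.3]
ft_force: [-0.0, -0.2, 5.6]
finger_gap: 33.1
```

```bash
python3 - <<'E'
from h import *
p,d=snapshot("side")
c=lambda p,x,y:cv2.resize(p[y:y+90,x:x+120],(800,600),interpolation=cv2.INTER_CUBIC)
cv2.imwrite("pics/a2.png",c(p,200,205));s=sense();print(s)
E
```

```text
{'time': 3.875, 'joint_pos': array([1.23947070e+01, 9.25718420e+00, 1.02184173e+02, 9.29218185e-04,
       6.85001779e+01, 4.40779371e+01]), 'qd': array([ 0.03078898,  0.02593024,  0.00599903, -0.02090024,  0.04730661,
       -0.0116157 ]), 'joint_efforts': array([ 1.39769367e-01, -5.05413365e+01, -4.26197863e+01, -1.33089832e-02,
       -3.87498289e-01,  1.55715470e-02]), 'tool_pos': array([528.44904731, 168.56309688,  74.96162618]), 'tcp_rot': array([ 1.79958601e+02, -4.12918103e-02,  5.83164446e+01]), 'ft_force': array([-0.90574531, -0.71299388,  6.08563311]), 'wrist_torque': array([ 0.02915612,  0.25206587, -0.00978494]), 'finger_gap': 32.8709510947607}
```

View pics/a2.png

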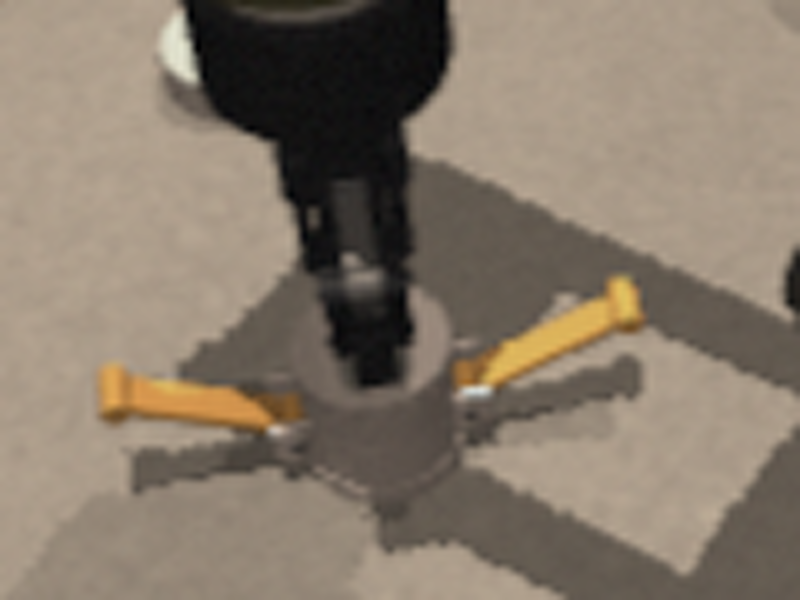

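Grasp is good: gap 33 mm, jaws across the block. A light 6 N contact suggests the fingertips rest on the cap top, so mouth height ≈ TCP − 75. I lift and go over the tank.

{"fn": "jog_arm", "kwargs": {"plan": [[[0,0,0],[0,0,-0.015],-1],[[0,0,0],[0,0,-0.05],-1],[[0,0,0],[0,0,-0.1],-1],[[0,0,0],[0,0,-0.15],-1],[[0,0,0],[0,0,-0.19],-1],[[0,0,0],[0,0,-0.19],-1],[[0,0,0],[0,0,-0.19],-1]], "force": 90}}

```text
time: 4.75
tool_pos: [527.2, 168.3, 262.7]
tcp_rot: [-179.9, 0.1, 58.3]
ft_force: [-0.6, -0.0, -4.5]
finger_gap: 32.7
```

```bash
python3 - <<'E'
from h import *
z=np.load("cmd.npz");p=z["p"];r=R.from_quat(z["q"])
p=p+r.apply([90.7,-11.6,88]);p=p+r.apply([0,0,66]);p=p+r.apply([0,0,-190]);print(p)
s=sense();print(s["tool_pos"],s["tcp_rot"],s["ft_force"],s["finger_gap"])
np.savez("cmd.npz",p=p,q=r.as_quat())
rel(p,r,[567.7,-161.3,264],Rt(-21))
E
```

```text
[527.99875339 168.45606415 264.292     ]
[527.17799302 168.30606373 262.68100452] [-1.79903687e+02  9.05907592e-02  5.83189518e+01] [-0.64342832 -0.01616717 -4.49365978] 32.676499016026334
turn [ 0.   -0.   79.32] shift m [-0.2598  0.207   0.0003] dist 332.1
```

{"fn": "jog_arm", "kwargs": {"plan": [[[0,0,8],[-0.02,0.016,0],-1],[[0,0,16],[-0.055,0.044,0],-1],[[0,0,25],[-0.09,0.072,0],-1],[[0,0,34],[-0.125,0.1,0],-1],[[0,0,43],[-0.16,0.128,0],-1],[[0,0,52],[-0.19,0.152,0],-1],[[0,0,61],[-0.22,0.175,0],-1],[[0,0,69],[-0.245,0.195,0],-1],[[0,0,75],[-0.2598,0.207,0],-1],[[0,0,79.3],[-0.2598,0.207,0],-1],[[0,0,79.3],[-0.2598,0.207,0],-1],[[0,0,79.3],[-0.2598,0.207,0],-1]]}}

```text
time: 6.25
tool_pos: [567.0, -160.8, 262.6]
tcp_rot: [-180.0, 0.2, -20.9]
ft_force: [-0.3, 0.1, -3.9]
finger_gap: 32.5
```

```bash
python3 - <<'E'
from h import *
z=np.load("cmd.npz");p=z["p"];r=R.from_quat(z["q"])
p=p+r.apply([-259.8,207,0]);r=r*R.from_rotvec([0,0,79.3],degrees=True);print(p)
np.savez("cmd.npz",p=p,q=r.as_quat())
s=sense();print(s["tool_pos"],s["tcp_rot"],s["joint_pos"].round(1),s["finger_gap"])
P,d=snapshot("side");np.save("pics/side3.npy",d);cv2.imwrite("pics/side3.png",P)
T,d2=snapshot("top");np.save("pics/top3.npy",d2);cv2.imwrite("pics/top3.png",T)
c=lambda p,x,y:cv2.resize(p[y:y+150,x:x+100],(400,600),interpolation=cv2.INTER_CUBIC)
cv2.imwrite("pics/a3.png",np.hstack([c(P,295,70),c(T,310,110)]))
E
```

```text
[ 567.69121781 -161.34622248  264.292     ]
[ 567.01979297 -160.84469212  262.61414793] [-1.79996466e+02  1.55502944e-01 -2.08692515e+01] [-20.8   5.7  85.7   0.   88.8  90. ] 32.53141586368044
```

View pics/a3.png

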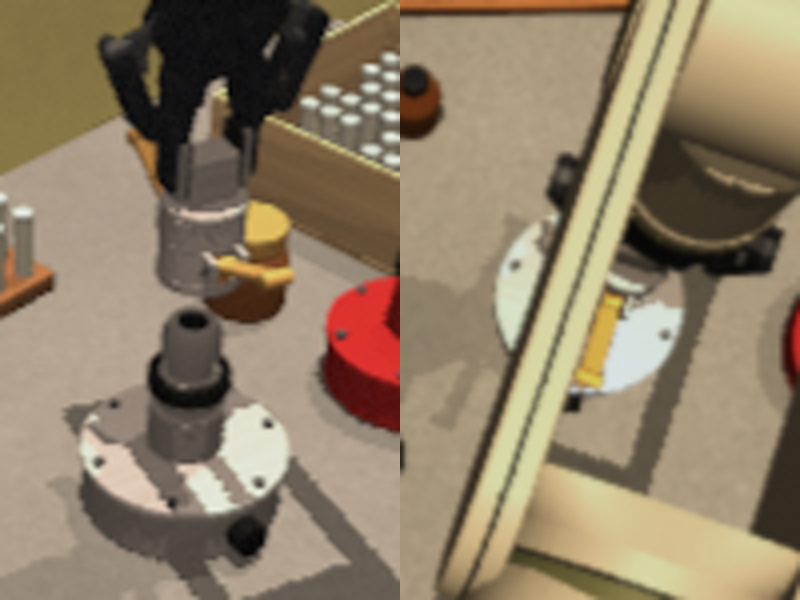

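```bash
python3 - <<'E'
from h import *
for z in(52,112,150,188,215,242):print(z,np.round(proj("side",[567.7,-161.3,z]),1))
P=cv2.imread("pics/side3.png");D=np.load("pics/side3.npy");C=cloud("side",D)
# horizontal extents by depth cloud within 45 mm of nominal axis
q=C.reshape(-1,3);q=q[~np.isnan(q[:,0])]
near=np.hypot(q[:,0]-567.7,q[:,1]+161.3)<45
from meas import circ
from scipy.optimize import least_squares
for lo,hi,rr in((128,140,20),(66,84,26),(196,206,27.5),(224,236,27.5),(192,236,27.5)):
    s=q[near&(q[:,2]>lo)&(q[:,2]<hi)]
    dd=np.array([75.9-567.7,452.7+161.3]);
    f=least_squares(lambda c:np.hypot(s[:,0]-c[0],s[:,1]-c[1])-rr,[567.7,-161.3],loss='soft_l1')
    print(lo,hi,len(s),f.x.round(1),np.abs(f.fun).mean().round(2))
E
```

```text
52 [340.8 179.5]
112 [342.1 161.8]
150 [343.  149.8]
188 [343.9 137.1]
215 [344.6 127.6]
242 [345.4 117.8]
128 140 56 [ 567.5 -163.2] 0.72
66 84 97 [ 567.8 -162.8] 0.78
196 206 53 [ 563.6 -164. ] 2.17
224 236 91 [ 567.4 -163.8] 0.89
192 236 340 [ 566.  -163.8] 2.49
```

Side view: the coupling hangs centred above the neck (neck top at about (343,150), cap rim at about (345,137)). The cylinder fits agree within 1 mm, so I descend onto the nose.

{"fn": "jog_arm", "kwargs": {"plan": [[[0,0,0],[0,0,0.01],-1],[[0,0,0],[0,0,0.022],-1],[[0,0,0],[0,0,0.03],-1],[[0,0,0],[0,0,0.035],-1],[[0,0,0],[0,0,0.038],-1],[[0,0,0],[0,0,0.041],-1],[[0,0,0],[0,0,0.044],-1],[[0,0,0],[0,0,0.047],-1],[[0,0,0],[0,0,0.047],-1]]}}

```text
time: 7.48
tool_pos: [567.6, -161.3, 217.0]
tcp_rot: [-180.0, 0.0, -21.0]
ft_force: [-0.3, -0.1, -3.7]
finger_gap: 32.7
```

{"fn": "jog_arm", "kwargs": {"plan": [[[0,0,0],[0,0,0.003],-1],[[0,0,0],[0,0,0.006],-1],[[0,0,0],[0,0,0.009],-1],[[0,0,0],[0,0,0.012],-1],[[0,0,0],[0,0,0.012],-1]]}}

```text
time: 8.1
tool_pos: [567.6, -161.2, 204.9]
tcp_rot: [-180.0, 0.0, -21.0]
ft_force: [0.9, 1.3, -4.4]
finger_gap: 32.6
```

{"fn": "jog_arm", "kwargs": {"plan": [[[0,0,0],[0,0,0.003],-1],[[0,0,0],[0,0,0.006],-1],[[0,0,0],[0,0,0.009],-1],[[0,0,0],[0,0,0.012],-1],[[0,0,0],[0,0,0.014],-1],[[0,0,0],[0,0,0.014],-1]]}}

```text
time: 8.85
tool_pos: [567.6, -161.3, 191.0]
tcp_rot: [-180.0, 0.0, -21.0]
ft_force: [0.1, -0.4, -4.6]
finger_gap: 32.3
```

{"fn": "jog_arm", "kwargs": {"plan": [[[0,0,0],[0,0,0.001],-1],[[0,0,0],[0,0,0.002],-1],[[0,0,0],[0,0,0.003],-1],[[0,0,0],[0,0,0.004],-1],[[0,0,0],[0,0,0.005],-1],[[0,0,0],[0,0,0.005],-1]]}}

```text
time: 9.6
tool_pos: [567.8, -161.4, 187.1]
tcp_rot: [180.0, -0.0, -21.0]
ft_force: [-2.8, 0.4, 2.2]
finger_gap: 32.6
```

Contact with the collar came at TCP 187, as predicted. I push on slowly.

{"fn": "jog_arm", "kwargs": {"plan": [[[0,0,0],[0,0,0.0007],-1],[[0,0,0],[0,0,0.0014],-1],[[0,0,0],[0,0,0.002],-1],[[0,0,0],[0,0,0.0027],-1],[[0,0,0],[0,0,0.0034],-1],[[0,0,0],[0,0,0.004],-1],[[0,0,0],[0,0,0.004],-1]]}}

```text
time: 10.48
tool_pos: [568.0, -161.5, 184.0]
tcp_rot: [180.0, -0.1, -21.0]
ft_force: [-5.7, 1.1, 9.7]
finger_gap: 32.7
```

{"fn": "jog_arm", "kwargs": {"plan": [[[0,0,0],[0,0,0.0007],-1],[[0,0,0],[0,0,0.0014],-1],[[0,0,0],[0,0,0.002],-1],[[0,0,0],[0,0,0.0027],-1],[[0,0,0],[0,0,0.003],-1],[[0,0,0],[0,0,0.003],-1]]}}

```text
time: 11.22
tool_pos: [568.0, -161.6, 181.1]
tcp_rot: [180.0, -0.1, -21.0]
ft_force: [-5.0, 1.6, 9.7]
finger_gap: 32.6
```

{"fn": "jog_arm", "kwargs": {"plan": [[[0,0,0],[0,0,0.0006],-1],[[0,0,0],[0,0,0.0012],-1],[[0,0,0],[0,0,0.0018],-1],[[0,0,0],[0,0,0.0024],-1],[[0,0,0],[0,0,0.0024],-1]]}}

```text
time: 11.85
tool_pos: [568.0, -161.5, 178.6]
tcp_rot: [180.0, -0.1, -21.0]
ft_force: [-4.8, 1.2, 9.4]
finger_gap: 32.2
```

{"fn": "jog_arm", "kwargs": {"plan": [[[0,0,0],[0,0,0.0005],-1],[[0,0,0],[0,0,0.001],-1],[[0,0,0],[0,0,0.001],-1]]}}

```text
time: 12.22
tool_pos: [568.0, -161.6, 177.6]
tcp_rot: [180.0, -0.1, -21.0]
ft_force: [-4.2, 0.8, 10.8]
finger_gap: 32.6
```

{"fn": "jog_arm", "kwargs": {"plan": [[[0,0,0],[0,0,0.0005],-1],[[0,0,0],[0,0,0.001],-1],[[0,0,0],[0,0,0.001],-1]]}}

```text
time: 12.6
tool_pos: [568.0, -161.6, 177.0]
tcp_rot: [180.0, -0.1, -21.0]
ft_force: [-6.6, 1.7, 12.3]
finger_gap: 32.4
```

{"fn": "jog_arm", "kwargs": {"plan": [[[0,0,0],[0,0,0.0005],-1],[[0,0,0],[0,0,0.0005],-1]]}}

```text
time: 12.85
tool_pos: [568.1, -161.6, 177.0]
tcp_rot: [180.0, -0.1, -21.0]
ft_force: [-9.0, 2.5, 15.0]
finger_gap: 32.0
```

{"fn": "jog_arm", "kwargs": {"plan": [[[0,0,0],[0,0,0.0005],-1],[[0,0,0],[0,0,0.001],-1],[[0,0,0],[0,0,0.001],-1]]}}

```text
time: 13.22
tool_pos: [568.1, -161.6, 177.0]
tcp_rot: [180.0, -0.1, -21.0]
ft_force: [-11.3, 2.7, 22.5]
finger_gap: 32.8
```

```bash
python3 - <<'E'
from h import *
z=np.load("cmd.npz");p=z["p"];r=R.from_quat(z["q"])
p=p+r.apply([0,0,47+12+14+5+4+3+2.4+1+1+.5+1]);print(p)
np.savez("cmd.npz",p=p,q=r.as_quat())
s=sense();print(s["tool_pos"],s["ft_force"],s["wrist_torque"])
P,d=snapshot("side");np.save("pics/side4.npy",d);cv2.imwrite("pics/side4.png",P)
cv2.imwrite("pics/a4.png",cv2.resize(P[110:230,270:430],(800,600),interpolation=cv2.INTER_CUBIC))
E
```

```text
[ 567.69121781 -161.34622248  173.392     ]
[ 568.12904462 -161.59981284  176.95700722] [-11.31666977   2.74392636  22.47253601] [0.89096638 2.10591262 0.10698997]
```

View pics/a4.png

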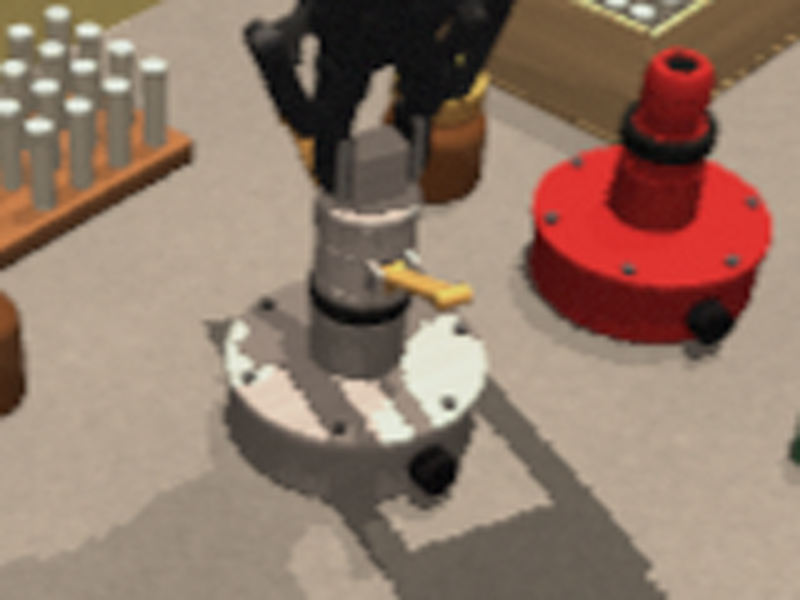

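The coupling is home: the TCP stopped at 177.0 while the force rose from 12 to 22 N. In the image its rim sits on the collar, level, and the near arm is still open. I unload, let go, and rise.

{"fn": "jog_arm", "kwargs": {"plan": [[[0,0,0],[0,0,-0.0015],-1],[[0,0,0],[0,0,-0.0028],-1],[[0,0,0],[0,0,-0.0028],-0.6],[[0,0,0],[0,0,-0.0028],0.2],[[0,0,0],[0,0,-0.0028],0.6],[[0,0,0],[0,0,-0.0028],0.6],[[0,0,0],[0,0,-0.015],0.6],[[0,0,0],[0,0,-0.035],0.6],[[0,0,0],[0,0,-0.06],0.6],[[0,0,0],[0,0,-0.08],0.6],[[0,0,0],[0,0,-0.08],0.0]]}}

```text
time: 14.65
tool_pos: [569.1, -161.9, 256.7]
tcp_rot: [-180.0, -0.3, -21.0]
ft_force: [-0.3, -0.0, 0.1]
finger_gap: 51.9
```

```bash
python3 - <<'E'
from h import *
z=np.load("cmd.npz");p=z["p"];r=R.from_quat(z["q"])
p=p+r.apply([0,0,-80]);print(p);np.savez("cmd.npz",p=p,q=r.as_quat())
s=sense();print(s["tool_pos"],s["ft_force"],s["finger_gap"])
P,d=snapshot("side");np.save("pics/side5.npy",d);cv2.imwrite("pics/side5.png",P)
cv2.imwrite("pics/a5.png",cv2.resize(P[90:210,270:430],(800,600),interpolation=cv2.INTER_CUBIC))
C=cloud("side",d);q=C.reshape(-1,3);q=q[~np.isnan(q[:,0])]
m=np.hypot(q[:,0]-568,q[:,1]+161.5)<60
for lo,hi in((150,160),(182,192)):
    s=q[m&(q[:,2]>lo)&(q[:,2]<hi)];print(lo,len(s),s.mean(0).round(1),np.histogram(s[:,2],8))
hs=cv2.cvtColor(P,cv2.COLOR_BGR2HSV);b=(hs[...,0]>12)&(hs[...,0]<32)&(hs[...,1]>130)&(hs[...,2]>110)
b&=(np.hypot(C[...,0]-568,C[...,1]+161.5)<100)&(C[...,2]>110)
A=C[b];e=np.array([np.cos(np.radians(-21)),np.sin(np.radians(-21))])
rr=(A[:,:2]-[568,-161.5])@e
for k in(-1,1):
    g=A[rr*k>0];x=rr[rr*k>0]*k
    if len(g)>5:print("arm",k,len(g),"r",x.min().round(),x.max().round(),"z",g[:,2].min().round(),g[:,2].max().round(),"slope",np.degrees(np.arctan(np.polyfit(x,g[:,2],1)[0])).round(1))
E
```

```text
[ 567.69121781 -161.34622248  253.392     ]
[ 569.06405939 -161.85719251  256.7412438 ] [-0.28014131 -0.00431373  0.08024789] 51.86448398959401
150 143 [ 558.4 -153.9  155.5] (array([ 7,  9, 11, 20, 41, 41,  7,  7]), array([150.48498498, 151.64383518, 152.80268538, 153.96153557,
       155.12038577, 156.27923597, 157.43808617, 158.59693637,
       159.75578656]))
182 84 [ 565.5 -161.7  185. ] (array([ 6,  5, 11, 15, 21, 17,  5,  4]), array([182.00339365, 182.74040099, 183.47740832, 184.21441566,
       184.951423  , 185.68843034, 186.42543768, 187.16244502,
       187.89945236]))
arm -1 69 r 1.0 92.0 z 126.0 187.0 slope 16.7
arm 1 64 r 48.0 84.0 z 135.0 158.0 slope 30.0
```

View pics/a5.png

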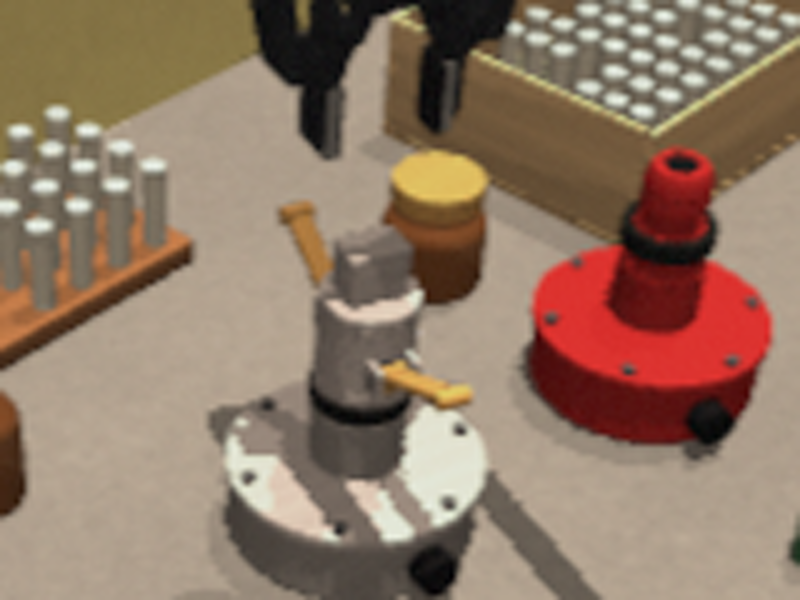

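Coupling stands upright and home: cap top at z≈156, block top at ≈186. Near arm at crop (430,382) and far arm at crop (305,240) are both open. Now I plan the near arm's swing with shut fingers.

```bash
cat > arc.py <<'E'
from h import *
C=np.array([568.0,-161.5]);E=np.array([np.cos(np.radians(-21)),np.sin(np.radians(-21))])
def tcp(phi,side,tilt=20,clear=0,so=55,si0=None):
    # side -1 near,+1 far; phi deg above level
    f=np.radians(phi);t=np.radians(tilt)
    u=np.array([np.sin(t),np.cos(t)]);w=np.array([np.cos(t),-np.sin(t)])
    n=np.array([-np.sin(f),np.cos(f)]);a=np.array([np.cos(f),np.sin(f)])
    if phi>=-tilt: s=so;k=+11
    else: s=so-22+ (-tilt-phi)/40*10;k=-11
    c=np.array([29,123])+s*a+(3+clear)*n
    T=c-k*w; g=T+17*u
    return np.r_[C+side*E*g[0],g[1]],Rt(-21,tilt*(-side))
E
python3 - <<'E'
from arc import *
z=np.load("cmd.npz");p=z["p"];r=R.from_quat(z["q"])
print(sense()["tool_pos"])
p1,r1=tcp(40,-1,clear=25);print(p1,r1.as_matrix()[:,2]);rel(p,r,p1,r1)
for phi in(40,20,0,-20,-40,-60):
    a,b=tcp(phi,-1);print(phi,a.round(1),(r1.inv().apply(a-p1)/1000).round(4))
E
```

```text
[ 568.30983569 -161.56549663  254.76734793]
[ 522.61668103 -144.07897606  199.53955907] [ 0.31930331 -0.12256906 -0.93969262]
turn [-0.   20.    0.02] shift m [-0.0483  0.      0.0539] dist 72.3
40 [ 507.6 -138.3  180.4] [-0.0217 -0.      0.0125]
20 [ 497.9 -134.6  164.4] [-0.037  0.     0.024]
0 [ 493.8 -133.   145.7] [-0.0474 -0.      0.04  ]
-20 [ 495.9 -133.8  126.7] [-0.0517 -0.      0.0586]
-40 [ 496.9 -134.2  113.1] [-0.0555 -0.      0.0718]
-60 [ 503.4 -136.7   99.5] [-0.0536 -0.      0.087 ]
```

{"fn": "jog_arm", "kwargs": {"plan": [[[0,6,0],[-0.02,0,0],-1],[[0,13,0],[-0.045,0,0.005],-1],[[0,20,0],[-0.0644,0,0.02],-1],[[0,20,0],[-0.0644,0,0.035],-1],[[0,20,0],[-0.0644,0,0.0484],-1],[[0,20,0],[-0.0644,0,0.0484],-1],[[0,20,0],[-0.0644,0,0.0484],-1],[[0,20,0],[-0.0644,0,0.0484],-1]]}}

```text
time: 15.7
tool_pos: [508.5, -138.7, 205.8]
tcp_rot: [-180.0, -20.0, -21.0]
ft_force: [-0.9, 0.5, 0.3]
finger_gap: 0.3
```

```bash
python3 - <<'E'
from arc import *
z=np.load("cmd.npz");p=z["p"];r=R.from_quat(z["q"])
p=p+r.apply([-64.4,0,48.4]);r=r*R.from_rotvec([0,20,0],degrees=True);np.savez("cmd.npz",p=p,q=r.as_quat())
s=sense();print(p,s["tool_pos"],s["ft_force"],s["tcp_rot"],r.as_euler('xyz',degrees=True),s["finger_gap"])
for phi in(40,35,30,25,20,15,10,5,0,-5,-10,-15,-20):
    a,b=tcp(phi,-1);print(phi,a.round(1),(r.inv().apply(a-p)/1000).round(4))
P,d=snapshot("side");cv2.imwrite("pics/a6.png",cv2.resize(P[90:210,270:430],(800,600),interpolation=cv2.INTER_CUBIC))
E
```

```text
[ 507.56219585 -138.28411682  204.992     ] [ 508.48644747 -138.68661291  205.81162738] [-0.85738336  0.46892338  0.34826669] [-179.99990959  -20.0273658   -20.98912726] [180.    -20.    -20.984] 0.31559747398091476
40 [ 507.6 -138.3  180.4] [-0.0084  0.      0.0231]
35 [ 504.7 -137.2  176.7] [-0.0125  0.      0.0255]
30 [ 502.1 -136.2  172.8] [-0.0165  0.      0.0282]
25 [ 499.8 -135.3  168.7] [-0.0202  0.      0.0313]
20 [ 497.9 -134.6  164.4] [-0.0237  0.      0.0346]
15 [ 496.3 -134.   159.9] [-0.0268  0.      0.0383]
10 [ 495.1 -133.5  155.2] [-0.0296  0.      0.0422]
5 [ 494.2 -133.2  150.5] [-0.032   0.      0.0463]
0 [ 493.8 -133.   145.7] [-0.0341  0.      0.0506]
-5 [ 493.8 -133.   140.9] [-0.0358  0.      0.0551]
-10 [ 494.1 -133.1  136.1] [-0.0371  0.      0.0598]
-15 [ 494.8 -133.4  131.4] [-0.038   0.      0.0645]
-20 [ 495.9 -133.8  126.7] [-0.0385  0.      0.0693]
```

View pics/a6.png

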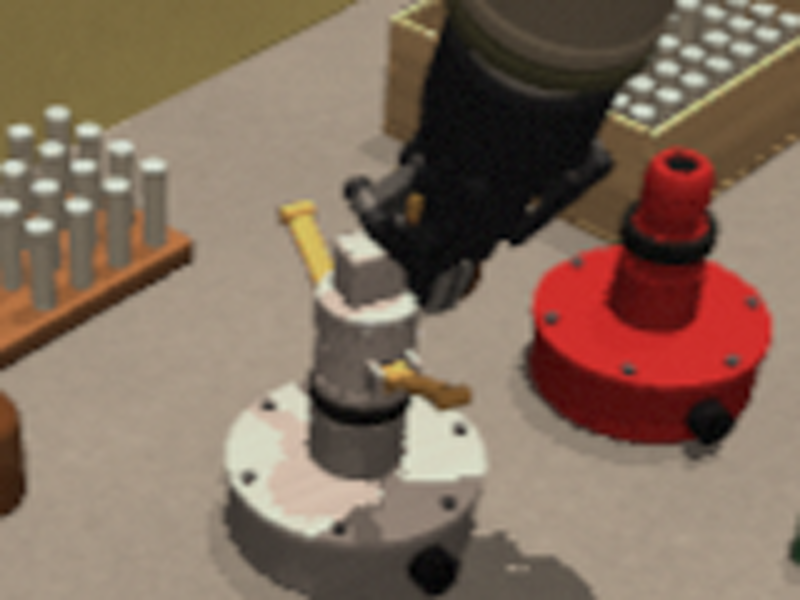

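The shut fingertips stand at crop (445,285), above the near arm at crop (440,385). I start the swing.

{"fn": "jog_arm", "kwargs": {"plan": [[[0,0,0],[-0.003,0,0.008],-1],[[0,0,0],[-0.006,0,0.016],-1],[[0,0,0],[-0.0084,0,0.0231],-1],[[0,0,0],[-0.0125,0,0.0255],-1],[[0,0,0],[-0.0165,0,0.0282],-1],[[0,0,0],[-0.0202,0,0.0313],-1],[[0,0,0],[-0.0237,0,0.0346],-1],[[0,0,0],[-0.0237,0,0.0346],-1]]}}

```text
time: 16.75
tool_pos: [497.8, -134.5, 164.4]
tcp_rot: [-180.0, -20.0, -21.0]
ft_force: [0.2, -0.4, 1.7]
finger_gap: -0.0
```

{"fn": "jog_arm", "kwargs": {"plan": [[[0,0,0],[-0.0031,0,0.0037],-1],[[0,0,0],[-0.0059,0,0.0076],-1],[[0,0,0],[-0.0083,0,0.0117],-1],[[0,0,0],[-0.0104,0,0.016],-1],[[0,0,0],[-0.0104,0,0.016],-1]]}}

```text
time: 17.38
tool_pos: [493.5, -132.9, 145.1]
tcp_rot: [180.0, -20.0, -21.0]
ft_force: [0.5, 0.0, 1.6]
finger_gap: -0.4
```

{"fn": "jog_arm", "kwargs": {"plan": [[[0,0,0],[-0.0017,0,0.0045],-1],[[0,0,0],[-0.003,0,0.0092],-1],[[0,0,0],[-0.0039,0,0.0139],-1],[[0,0,0],[-0.0044,0,0.0187],-1],[[0,0,0],[-0.0044,0,0.0187],-1]]}}

```text
time: 18.0
tool_pos: [495.9, -133.8, 126.3]
tcp_rot: [180.0, -20.0, -21.0]
ft_force: [-0.6, 0.7, 0.3]
finger_gap: -0.1
```

```bash
python3 - <<'E'
from arc import *
z=np.load("cmd.npz");p=z["p"];r=R.from_quat(z["q"])
p=p+r.apply([-38.5,0,69.3]);np.savez("cmd.npz",p=p,q=r.as_quat())
s=sense();print(p,s["tool_pos"],s["ft_force"],s["joint_pos"].round(1))
for phi in(-20,-22,-24,-26,-28,-31,-34,-37,-40,-43,-46,-49,-52,-55,-58,-61):
    a,b=tcp(phi,-1);print(phi,a.round(1),(r.inv().apply(a-p)/1000).round(4))
P,d=snapshot("side");cv2.imwrite("pics/a7.png",cv2.resize(P[90:210,270:430],(800,600),interpolation=cv2.INTER_CUBIC))
E
```

```text
[ 495.91343967 -133.81631014  126.70352586] [ 495.8701255  -133.8059582   126.26124483] [-0.59494061  0.71850106  0.3411396 ] [-2.080e+01 -1.930e+01  1.255e+02 -1.000e-01  5.390e+01  9.020e+01]
-20 [ 495.9 -133.8  126.7] [ 0.  0. -0.]
-22 [ 495.8 -133.8  125.4] [-0.0005  0.      0.0011]
-24 [ 495.7 -133.8  124.1] [-0.0011  0.      0.0024]
-26 [ 495.7 -133.7  122.8] [-0.0016  0.      0.0036]
-28 [ 495.7 -133.7  121.4] [-0.002   0.      0.0049]
-31 [ 495.8 -133.8  119.4] [-0.0026  0.      0.0068]
-34 [ 496.  -133.9  117.3] [-0.0031  0.      0.0089]
-37 [ 496.4 -134.   115.2] [-0.0035  0.      0.011 ]
-40 [ 496.9 -134.2  113.1] [-0.0037  0.      0.0131]
-43 [ 497.5 -134.4  111. ] [-0.0038  0.      0.0154]
-46 [ 498.2 -134.7  108.9] [-0.0038  0.      0.0176]
-49 [ 499.1 -135.   106.8] [-0.0036  0.      0.0199]
-52 [ 500.1 -135.4  104.8] [-0.0033  0.      0.0222]
-55 [ 501.2 -135.9  102.7] [-0.0029  0.      0.0245]
-58 [ 502.4 -136.3  100.8] [-0.0023  0.      0.0268]
-61 [ 503.8 -136.9   98.8] [-0.0016  0.      0.0291]
```

View pics/a7.png

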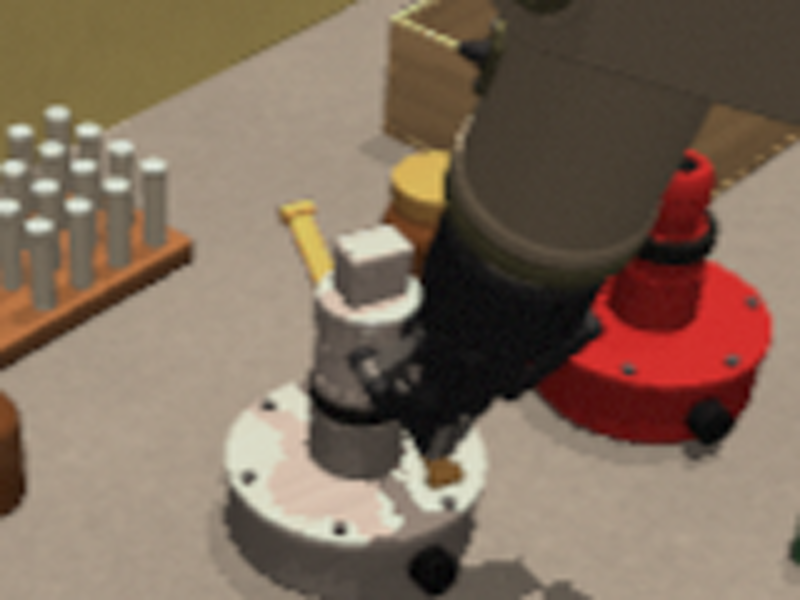

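The arm tip shows at crop (443,470), well below level; the other arm is open and the cap is still upright. I continue gently, reading force often.

{"fn": "jog_arm", "kwargs": {"plan": [[[0,0,0],[-0.001,0,0.0024],-1],[[0,0,0],[-0.002,0,0.0049],-1],[[0,0,0],[-0.002,0,0.0049],-1]]}}

```text
time: 18.42
tool_pos: [495.9, -133.8, 121.5]
tcp_rot: [180.0, -20.0, -21.0]
ft_force: [-1.0, -1.1, 2.5]
finger_gap: -0.2
```

{"fn": "jog_arm", "kwargs": {"plan": [[[0,0,0],[-0.0006,0,0.0019],-1],[[0,0,0],[-0.0011,0,0.004],-1],[[0,0,0],[-0.0011,0,0.004],-1]]}}

```text
time: 18.8
tool_pos: [495.8, -133.8, 116.9]
tcp_rot: [180.0, -20.0, -21.0]
ft_force: [-0.1, 1.0, 2.4]
finger_gap: -0.2
```

{"fn": "jog_arm", "kwargs": {"plan": [[[0,0,0],[-0.0004,0,0.0021],-1],[[0,0,0],[-0.0006,0,0.0042],-1],[[0,0,0],[-0.0006,0,0.0042],-1]]}}

```text
time: 19.18
tool_pos: [496.6, -134.1, 112.7]
tcp_rot: [180.0, -20.0, -21.0]
ft_force: [-0.3, -0.5, 1.9]
finger_gap: 0.2
```

{"fn": "jog_arm", "kwargs": {"plan": [[[0,0,0],[-0.0001,0,0.0023],-1],[[0,0,0],[-0.0001,0,0.0045],-1],[[0,0,0],[-0.0001,0,0.0045],-1]]}}

```text
time: 19.55
tool_pos: [498.0, -134.6, 108.4]
tcp_rot: [180.0, -20.0, -21.0]
ft_force: [0.2, -0.1, 1.1]
finger_gap: 0.2
```

{"fn": "jog_arm", "kwargs": {"plan": [[[0,0,0],[0.0002,0,0.0023],-1],[[0,0,0],[0.0002,0,0.0023],-1]]}}

```text
time: 19.8
tool_pos: [499.0, -135.0, 106.5]
tcp_rot: [-180.0, -20.0, -21.0]
ft_force: [-0.9, 0.3, 1.6]
finger_gap: 0.2
```

{"fn": "jog_arm", "kwargs": {"plan": [[[0,0,0],[0.0003,0,0.0023],-1],[[0,0,0],[0.0003,0,0.0023],-1]]}}

```text
time: 20.05
tool_pos: [500.0, -135.4, 104.5]
tcp_rot: [-180.0, -20.0, -21.0]
ft_force: [0.1, -0.3, 1.7]
finger_gap: 0.1
```

```bash
python3 - <<'E'
from arc import *
F=[]
for _ in range(1):
    P,d=snapshot("side");s=sense();F.append(s["ft_force"])
print(F,s["wrist_torque"]);np.save("pics/side8.npy",d)
cv2.imwrite("pics/a8.png",cv2.resize(P[120:210,290:410],(800,600),interpolation=cv2.INTER_CUBIC))
E
```

```text
[array([0.16937683, 0.10564356, 1.80035361])] [0.05599489 0.07170765 0.021126  ]
```

View pics/a8.png

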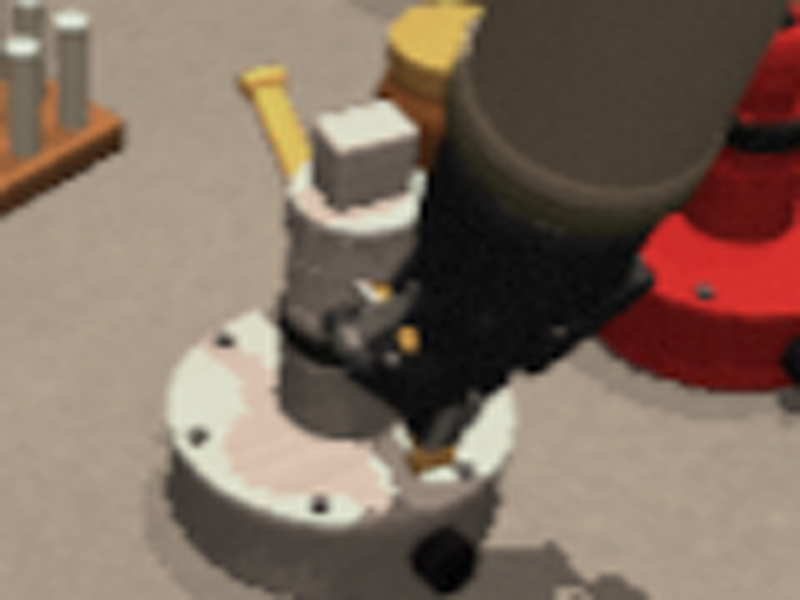

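The arm is steep now (brass at (380,290), (408,340) and its tip at (432,455)), and force is still at swing level. I feel for the stop.

{"fn": "jog_arm", "kwargs": {"plan": [[[0,0,0],[0.0004,0,0.0015],-1],[[0,0,0],[0.0004,0,0.0015],-1]]}}

```text
time: 20.35
tool_pos: [501.0, -135.7, 103.4]
tcp_rot: [-180.0, -20.0, -21.0]
ft_force: [0.3, 0.7, 3.3]
finger_gap: -0.1
```

{"fn": "jog_arm", "kwargs": {"plan": [[[0,0,0],[0.0003,0,0.0012],-1],[[0,0,0],[0.0003,0,0.0012],-1]]}}

```text
time: 20.6
tool_pos: [501.6, -136.0, 102.4]
tcp_rot: [180.0, -20.0, -21.0]
ft_force: [-0.8, -0.2, 1.8]
finger_gap: -0.1
```

{"fn": "jog_arm", "kwargs": {"plan": [[[0,0,0],[0.0004,0,0.0012],-1],[[0,0,0],[0.0004,0,0.0012],-1]]}}

```text
time: 20.85
tool_pos: [502.3, -136.3, 101.3]
tcp_rot: [-180.0, -20.0, -21.0]
ft_force: [0.4, 0.9, 2.2]
finger_gap: 0.2
```

{"fn": "jog_arm", "kwargs": {"plan": [[[0,0,0],[0.0004,0,0.0012],-1],[[0,0,0],[0.0004,0,0.0012],-1]]}}

```text
time: 21.1
tool_pos: [503.0, -136.5, 100.3]
tcp_rot: [-180.0, -20.0, -21.0]
ft_force: [0.2, 0.6, 1.7]
finger_gap: -0.2
```

{"fn": "jog_arm", "kwargs": {"plan": [[[0,0,0],[0.0004,0,0.0012],-1],[[0,0,0],[0.0004,0,0.0012],-1]]}}

```text
time: 21.35
tool_pos: [503.8, -136.9, 99.4]
tcp_rot: [180.0, -20.0, -21.0]
ft_force: [-1.2, 0.1, 2.3]
finger_gap: 0.2
```

{"fn": "jog_arm", "kwargs": {"plan": [[[0,0,0],[0.0005,0,0.0011],-1],[[0,0,0],[0.0005,0,0.0011],-1]]}}

```text
time: 21.6
tool_pos: [504.6, -137.2, 98.6]
tcp_rot: [180.0, -20.0, -21.0]
ft_force: [-1.4, 1.0, 3.2]
finger_gap: -0.2
```

{"fn": "jog_arm", "kwargs": {"plan": [[[0,0,0],[0.0005,0,0.001],-1],[[0,0,0],[0.0005,0,0.001],-1]]}}

```text
time: 21.85
tool_pos: [505.5, -137.5, 97.9]
tcp_rot: [-180.0, -20.0, -21.0]
ft_force: [-1.5, 0.1, 4.7]
finger_gap: 0.1
```

{"fn": "jog_arm", "kwargs": {"plan": [[[0,0,0],[0.0005,0,0.001],-1],[[0,0,0],[0.0005,0,0.001],-1]]}}

```text
time: 22.1
tool_pos: [506.2, -137.8, 97.2]
tcp_rot: [180.0, -20.0, -21.0]
ft_force: [-2.8, 0.4, 3.7]
finger_gap: 0.0
```

{"fn": "jog_arm", "kwargs": {"plan": [[[0,0,0],[0.0005,0,0.001],-1],[[0,0,0],[0.0005,0,0.001],-1]]}}

```text
time: 22.35
tool_pos: [506.9, -138.0, 96.3]
tcp_rot: [180.0, -20.0, -21.0]
ft_force: [-1.4, 0.1, 3.5]
finger_gap: -0.2
```

```bash
python3 - <<'E'
from arc import *
P,d=snapshot("side");s=sense();print(s["ft_force"],s["wrist_torque"],s["tool_pos"])
C=cloud("side",d);hs=cv2.cvtColor(P,cv2.COLOR_BGR2HSV);b=(hs[...,0]>8)&(hs[...,0]<32)&(hs[...,1]>110)
b&=(np.hypot(C[...,0]-568,C[...,1]+161.5)<100)&(C[...,2]>56)&(C[...,2]<175)
for n in np.argwhere(b):
    c=C[tuple(n)];rr=(c[:2]-[568,-161.5])@np.array([.934,-.358])
    if rr<0: print(n[::-1],round(-rr,1),c[2].round(1),end=';')
cv2.imwrite("pics/a9.png",cv2.resize(P[120:210,290:410],(800,600),interpolation=cv2.INTER_CUBIC))
E
```

```text
[-1.65722753 -0.04289078  2.5647865 ] [ 0.07365728  0.18758927 -0.06920642] [ 506.76908235 -137.9910732    96.13820793]
[349 170] 38.2 112.4;[350 170] 40.5 113.5;[349 171] 39.7 110.5;[350 171] 39.0 108.9;[349 172] 41.5 108.9;[350 172] 41.3 107.7;[348 173] 71.4 134.8;[349 173] 72.9 135.2;[350 173] 72.4 133.8;[350 186] 57.2 75.4;[349 187] 56.2 71.9;[350 187] 59.3 74.0;[351 187] 60.5 74.1;[349 188] 56.6 68.8;[350 188] 60.3 71.5;[351 188] 60.7 70.8;[352 188] 60.5 69.6;[353 188] 59.7 67.6;[354 188] 62.6 69.5;[349 189] 56.7 65.3;[350 189] 62.1 69.9;[351 189] 60.4 67.0;[352 189] 60.4 65.9;[350 190] 60.7 64.8;
```

View pics/a9.png

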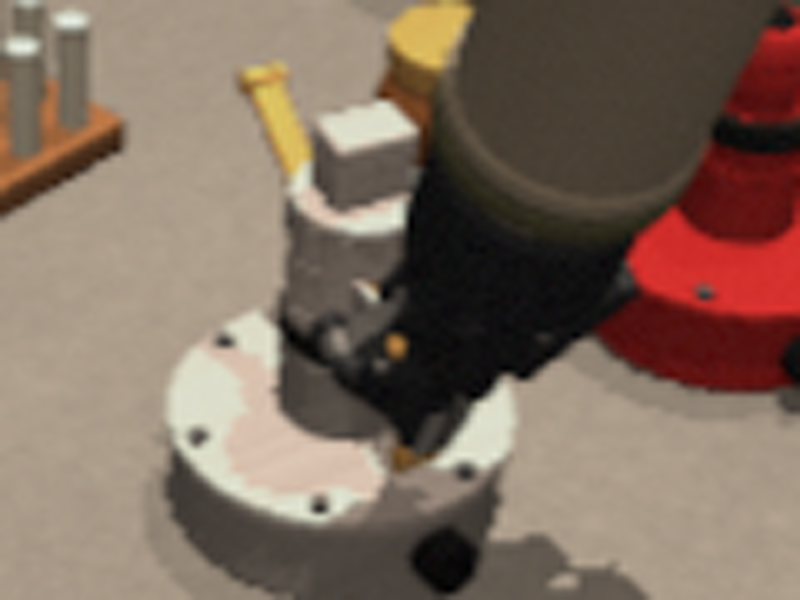

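{"fn": "jog_arm", "kwargs": {"plan": [[[0,0,0],[0.0006,0,0.0008],-1],[[0,0,0],[0.0006,0,0.0008],-1]]}}

```text
time: 22.65
tool_pos: [507.5, -138.3, 95.6]
tcp_rot: [180.0, -20.0, -21.0]
ft_force: [-3.6, 1.0, 4.8]
finger_gap: 0.2
```

{"fn": "jog_arm", "kwargs": {"plan": [[[0,0,0],[0,0,0],-1]]}}

```text
time: 22.78
tool_pos: [507.5, -138.3, 95.6]
tcp_rot: [180.0, -20.0, -21.0]
ft_force: [-3.4, 0.2, 4.8]
finger_gap: 0.2
```

{"fn": "jog_arm", "kwargs": {"plan": [[[0,0,0],[0.0006,0,0.0008],-1],[[0,0,0],[0.0006,0,0.0008],-1]]}}

```text
time: 23.02
tool_pos: [508.3, -138.5, 95.1]
tcp_rot: [180.0, -20.0, -21.0]
ft_force: [-3.9, 1.7, 5.2]
finger_gap: -0.2
```

{"fn": "jog_arm", "kwargs": {"plan": [[[0,0,0],[0,0,0],-1]]}}

```text
time: 23.15
tool_pos: [508.3, -138.6, 95.1]
tcp_rot: [180.0, -20.0, -21.0]
ft_force: [-3.4, 0.5, 5.8]
finger_gap: 0.0
```

The push rose from about 2.5 N to 6.7 N over the last few mm. That is the stop, about 4 N extra, and the arm measures about 62° below level. I back off outward and rise.

{"fn": "jog_arm", "kwargs": {"plan": [[[0,0,0],[-0.006,0,-0.003],-1],[[0,0,0],[-0.014,0,-0.015],-1],[[0,0,0],[-0.014,0,-0.045],-1],[[0,0,0],[-0.014,0,-0.085],-1],[[0,0,0],[-0.014,0,-0.125],-1],[[0,0,0],[-0.014,0,-0.14],-1],[[0,0,0],[-0.014,0,-0.14],-1]]}}

```text
time: 24.02
tool_pos: [451.7, -116.8, 222.4]
tcp_rot: [-180.0, -20.1, -21.0]
ft_force: [1.0, 0.7, -0.4]
finger_gap: 0.0
```

```bash
python3 - <<'E'
from arc import *
z=np.load("cmd.npz");p=z["p"];r=R.from_quat(z["q"])
p=p+r.apply([1.8,0,34.2]);print("at stop",p);p=p+r.apply([-14,0,-140]);np.savez("cmd.npz",p=p,q=r.as_quat())
s=sense();print(p,s["tool_pos"],s["ft_force"])
P,d=snapshot("side");C=cloud("side",d);hs=cv2.cvtColor(P,cv2.COLOR_BGR2HSV);b=(hs[...,0]>8)&(hs[...,0]<32)&(hs[...,1]>110)
E=np.array([.934,-.358]);rr=(C[...,:2]-[568,-161.5])@E
b&=(np.hypot(C[...,0]-568,C[...,1]+161.5)<100)&(C[...,2]>56)&(C[...,2]<175)
for k in(-1,1):
    m=b&(rr*k>25);x=rr[m]*k;zz=C[m][:,2]
    if m.sum()>5:
        v=np.linalg.svd(np.c_[x-x.mean(),zz-zz.mean()])[2][0];print(k,m.sum(),x.min().round(),x.max().round(),zz.min().round(),zz.max().round(),np.degrees(np.arctan(v[1]/v[0])).round(1))
cv2.imwrite("pics/a10.png",cv2.resize(P[90:210,270:430],(800,600),interpolation=cv2.INTER_CUBIC))
p2,r2=tcp(40,1);p2=p2+[0,0,25];print("far approach",p2);rel(p,r,p2,r2)
p3=p2+[0,0,60];rel(p,r,p3,r2)
E
```

```text
at stop [ 508.41405383 -138.61084156   95.18167449]
[ 451.42358311 -116.75250735  221.95035939] [ 451.69637575 -116.82580726  222.35948004] [ 0.98367272  0.70264063 -0.38321239]
-1 140 26.0 63.0 60.0 131.0 -63.6
1 81 43.0 87.0 136.0 161.0 30.6
far approach [ 628.38566724 -184.67988588  205.38844799]
turn [-0.e+00 -4.e+01  2.e-02] shift m [1.725e-01 1.000e-04 8.040e-02] dist 190.3
turn [-0.e+00 -4.e+01  2.e-02] shift m [1.93e-01 1.00e-04 2.40e-02] dist 194.5
```

View pics/a10.png

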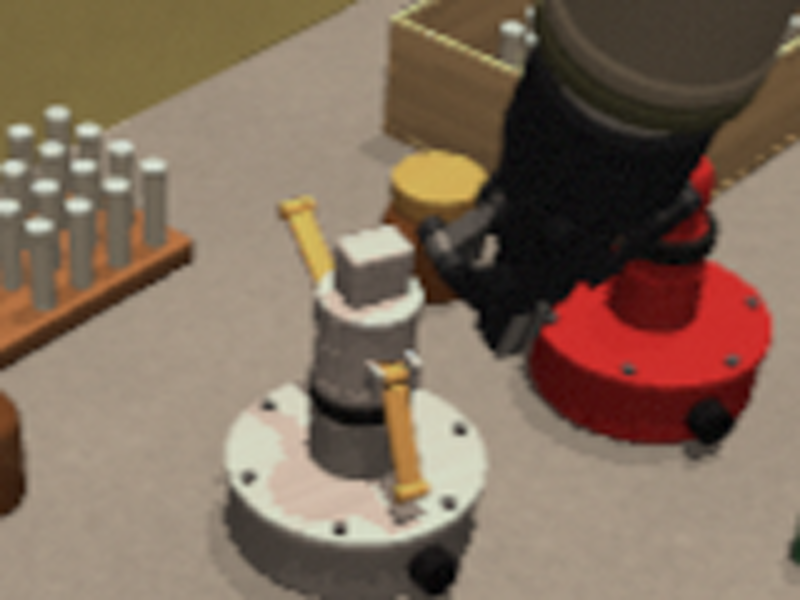

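Near arm is down at crop (405,440), at about −63° by the depth points; the far arm at crop (305,240) is still open. Now over to the far side.

{"fn": "jog_arm", "kwargs": {"plan": [[[0,-6,0],[0.02,0,-0.012],-1],[[0,-13,0],[0.06,0,-0.008],-1],[[0,-20,0],[0.1,0,0.002],-1],[[0,-28,0],[0.14,0,0.012],-1],[[0,-36,0],[0.175,0,0.02],-1],[[0,-40,0],[0.193,0,0.024],-1],[[0,-40,0],[0.193,0,0.024],-1],[[0,-40,0],[0.193,0,0.024],-1],[[0,-40,0],[0.193,0,0.024],-1]]}}

```text
time: 25.2
tool_pos: [628.0, -184.4, 264.8]
tcp_rot: [-180.0, 20.0, -21.0]
ft_force: [-0.3, 0.5, 0.5]
finger_gap: -0.1
```

```bash
python3 - <<'E'
from arc import *
z=np.load("cmd.npz");p=z["p"];r=R.from_quat(z["q"])
p=p+r.apply([193,0,24]);r=r*R.from_rotvec([0,-40,0],degrees=True);np.savez("cmd.npz",p=p,q=r.as_quat())
s=sense();print(p,s["tool_pos"],s["ft_force"],s["tcp_rot"],s["joint_pos"].round(1))
a,b=tcp(40,1);print("above",(r.inv().apply(a+[0,0,15]-p)/1000).round(4))
for phi in(40,35,30,25,20,15,10,5,0,-5,-10,-15,-20):
    a,b=tcp(phi,1);print(phi,a.round(1),(r.inv().apply(a-p)/1000).round(4))
P,d=snapshot("side");cv2.imwrite("pics/a11.png",cv2.resize(P[80:200,250:410],(800,600),interpolation=cv2.INTER_CUBIC))
E
```

```text
[ 628.42060392 -184.63859401  265.40762416] [ 628.04751159 -184.43790774  264.76608137] [-0.28915978  0.54536876  0.45638409] [-179.99902959   20.0209817   -20.98026939] [-20.9  35.7  50.6   0.  113.7  90.1]
above [0.0239 0.0001 0.0658]
40 [ 628.4 -184.7  180.4] [0.0291 0.0001 0.0799]
35 [ 631.3 -185.8  176.7] [0.0332 0.0001 0.0823]
30 [ 633.9 -186.8  172.8] [0.0372 0.0001 0.085 ]
25 [ 636.2 -187.7  168.7] [0.0409 0.0001 0.088 ]
20 [ 638.1 -188.4  164.4] [0.0444 0.0001 0.0914]
15 [ 639.7 -189.   159.9] [0.0475 0.0001 0.095 ]
10 [ 640.9 -189.5  155.2] [0.0503 0.0001 0.0989]
5 [ 641.8 -189.8  150.5] [5.270e-02 1.000e-04 1.031e-01]
0 [ 642.2 -190.   145.7] [5.480e-02 1.000e-04 1.074e-01]
-5 [ 642.2 -190.   140.9] [5.650e-02 1.000e-04 1.119e-01]
-10 [ 641.9 -189.9  136.1] [5.780e-02 1.000e-04 1.165e-01]
-15 [ 641.2 -189.6  131.4] [5.870e-02 1.000e-04 1.212e-01]
-20 [ 640.1 -189.2  126.7] [5.92e-02 1.00e-04 1.26e-01]
```

View pics/a11.png

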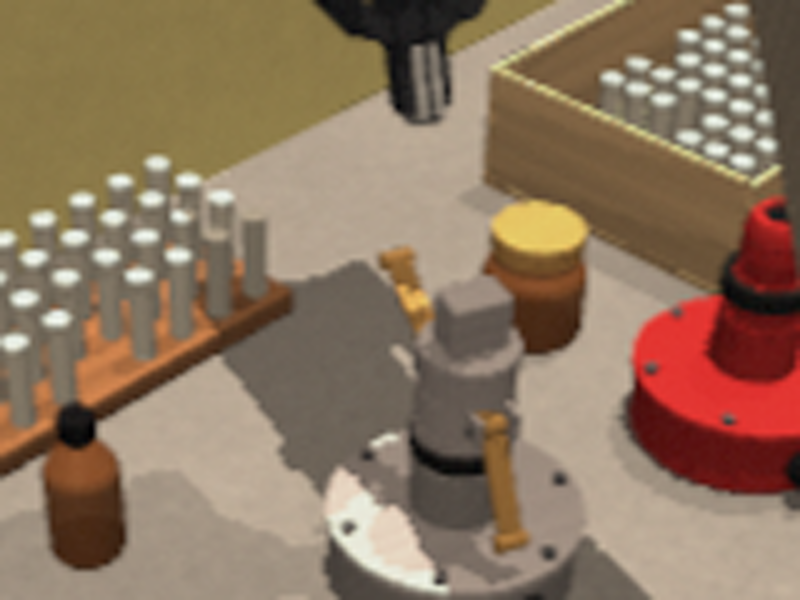

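Fingers at crop (420,100) hang above the far arm at (400,275), with nothing in the way. I lower onto it.

{"fn": "jog_arm", "kwargs": {"plan": [[[0,0,0],[0.008,0,0.025],-1],[[0,0,0],[0.018,0,0.05],-1],[[0,0,0],[0.0239,0,0.0658],-1],[[0,0,0],[0.0265,0,0.073],-1],[[0,0,0],[0.0291,0,0.0799],-1],[[0,0,0],[0.0332,0,0.0823],-1],[[0,0,0],[0.0372,0,0.085],-1],[[0,0,0],[0.0409,0,0.088],-1],[[0,0,0],[0.0444,0,0.0914],-1],[[0,0,0],[0.0444,0,0.0914],-1]]}}

```text
time: 26.5
tool_pos: [638.2, -188.4, 163.7]
tcp_rot: [180.0, 20.0, -21.0]
ft_force: [-0.0, 0.3, -0.2]
finger_gap: -0.2
```

{"fn": "jog_arm", "kwargs": {"plan": [[[0,0,0],[0.0031,0,0.0036],-1],[[0,0,0],[0.0059,0,0.0075],-1],[[0,0,0],[0.0083,0,0.0117],-1],[[0,0,0],[0.0104,0,0.016],-1],[[0,0,0],[0.0104,0,0.016],-1]]}}

```text
time: 27.12
tool_pos: [642.1, -189.9, 145.1]
tcp_rot: [-180.0, 20.0, -21.0]
ft_force: [0.6, -0.2, -0.0]
finger_gap: -0.2
```

{"fn": "jog_arm", "kwargs": {"plan": [[[0,0,0],[0.0017,0,0.0045],-1],[[0,0,0],[0.003,0,0.0091],-1],[[0,0,0],[0.0039,0,0.0138],-1],[[0,0,0],[0.0044,0,0.0186],-1],[[0,0,0],[0.0044,0,0.0186],-1]]}}

```text
time: 27.75
tool_pos: [639.9, -189.0, 126.1]
tcp_rot: [-180.0, 20.0, -21.0]
ft_force: [0.1, -0.9, -0.0]
finger_gap: 0.1
```

```bash
python3 - <<'E'
from arc import *
z=np.load("cmd.npz");p=z["p"];r=R.from_quat(z["q"])
p=p+r.apply([59.2,0,126]);np.savez("cmd.npz",p=p,q=r.as_quat())
s=sense();print(p,s["tool_pos"],s["ft_force"],s["wrist_torque"])
P,d=snapshot("side");cv2.imwrite("pics/a12.png",cv2.resize(P[90:195,270:410],(800,600),interpolation=cv2.INTER_CUBIC))
C=cloud("side",d);q=C[(~np.isnan(C[...,0]))];m=(np.abs(q[:,0]-568)<50)&(np.abs(q[:,1]+161.5)<50)&(q[:,2]>180);print(q[m].mean(0),m.sum())
P,d=snapshot("top");cv2.imwrite("pics/a12t.png",cv2.resize(P[110:230,290:450],(800,600),interpolation=cv2.INTER_CUBIC))
E
```

```text
[ 640.12453607 -189.12756308  126.75876145] [ 639.85694791 -189.03630751  126.08460799] [ 0.07046297 -0.90793701 -0.02464753] [-0.09897939 -0.1503237   0.03766055]
[ 576.94722776 -141.20699814  304.16607541] 173
```

View pics/a12.png

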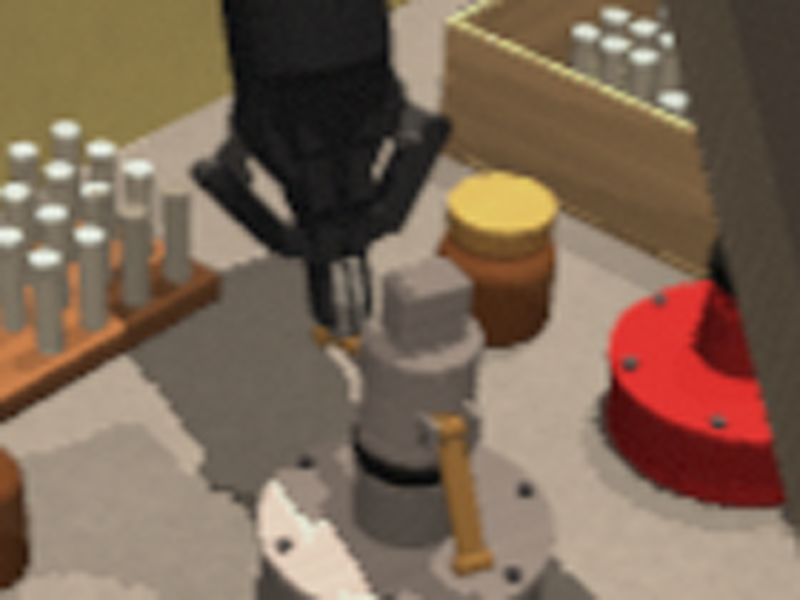

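View pics/a12t.png

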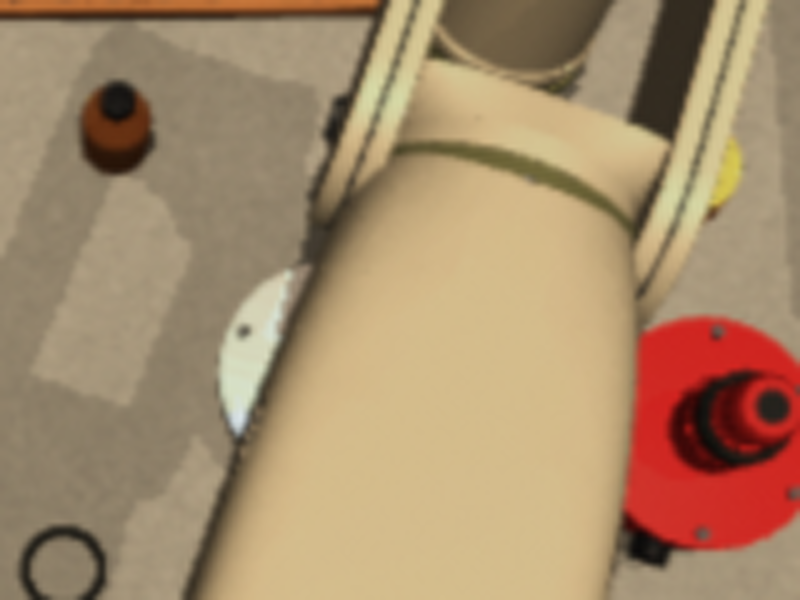

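The brass arm tip now shows just below the fingers at crop (335,340), so the arm is swinging down with them; the cap is upright. I continue with the mirrored small steps.

{"fn": "jog_arm", "kwargs": {"plan": [[[0,0,0],[0.001,0,0.0024],-1],[[0,0,0],[0.002,0,0.0049],-1],[[0,0,0],[0.002,0,0.0049],-1]]}}

```text
time: 28.22
tool_pos: [640.3, -189.2, 121.3]
tcp_rot: [-180.0, 20.0, -21.0]
ft_force: [0.4, -0.4, 2.9]
finger_gap: 0.2
```

{"fn": "jog_arm", "kwargs": {"plan": [[[0,0,0],[0.0006,0,0.0019],-1],[[0,0,0],[0.0011,0,0.004],-1],[[0,0,0],[0.0011,0,0.004],-1]]}}

```text
time: 28.6
tool_pos: [639.9, -189.1, 117.0]
tcp_rot: [180.0, 20.0, -21.0]
ft_force: [-0.7, -0.1, 2.0]
finger_gap: -0.3
```

{"fn": "jog_arm", "kwargs": {"plan": [[[0,0,0],[0.0004,0,0.0021],-1],[[0,0,0],[0.0006,0,0.0042],-1],[[0,0,0],[0.0006,0,0.0042],-1]]}}

```text
time: 28.98
tool_pos: [639.1, -188.7, 112.8]
tcp_rot: [-180.0, 20.0, -21.0]
ft_force: [0.9, -0.1, 1.6]
finger_gap: -0.1
```

{"fn": "jog_arm", "kwargs": {"plan": [[[0,0,0],[0.0001,0,0.0023],-1],[[0,0,0],[0.0001,0,0.0045],-1],[[0,0,0],[0.0001,0,0.0045],-1]]}}

```text
time: 29.35
tool_pos: [637.7, -188.2, 108.6]
tcp_rot: [180.0, 20.0, -21.0]
ft_force: [1.2, 0.3, 2.3]
finger_gap: -0.5
```

{"fn": "jog_arm", "kwargs": {"plan": [[[0,0,0],[-0.0002,0,0.0023],-1],[[0,0,0],[-0.0002,0,0.0023],-1]]}}

```text
time: 29.6
tool_pos: [636.8, -187.8, 106.6]
tcp_rot: [180.0, 20.0, -21.0]
ft_force: [0.2, -0.1, 1.8]
finger_gap: 0.2
```

{"fn": "jog_arm", "kwargs": {"plan": [[[0,0,0],[-0.0003,0,0.0023],-1],[[0,0,0],[-0.0003,0,0.0023],-1]]}}

```text
time: 29.85
tool_pos: [635.8, -187.4, 104.5]
tcp_rot: [-180.0, 20.0, -21.0]
ft_force: [0.2, -0.3, 1.6]
finger_gap: 0.0
```

{"fn": "jog_arm", "kwargs": {"plan": [[[0,0,0],[-0.0004,0,0.0015],-1],[[0,0,0],[-0.0004,0,0.0015],-1]]}}

```text
time: 30.1
tool_pos: [635.0, -187.2, 103.4]
tcp_rot: [180.0, 20.0, -21.0]
ft_force: [0.7, -0.1, 2.2]
finger_gap: 0.0
```

{"fn": "jog_arm", "kwargs": {"plan": [[[0,0,0],[-0.0003,0,0.0012],-1],[[0,0,0],[-0.0003,0,0.0012],-1]]}}

```text
time: 30.35
tool_pos: [634.4, -186.9, 102.4]
tcp_rot: [180.0, 20.0, -21.0]
ft_force: [0.8, 0.7, 3.6]
finger_gap: 0.0
```

{"fn": "jog_arm", "kwargs": {"plan": [[[0,0,0],[-0.0004,0,0.0012],-1],[[0,0,0],[-0.0004,0,0.0012],-1]]}}

```text
time: 30.6
tool_pos: [633.7, -186.7, 101.5]
tcp_rot: [180.0, 20.0, -21.0]
ft_force: [0.7, -0.9, 1.5]
finger_gap: -0.0
```

{"fn": "jog_arm", "kwargs": {"plan": [[[0,0,0],[-0.0004,0,0.0012],-1],[[0,0,0],[-0.0004,0,0.0012],-1]]}}

```text
time: 30.85
tool_pos: [633.0, -186.4, 100.5]
tcp_rot: [-180.0, 20.0, -21.0]
ft_force: [1.5, -0.0, 4.1]
finger_gap: -0.5
```

{"fn": "jog_arm", "kwargs": {"plan": [[[0,0,0],[-0.0004,0,0.0012],-1],[[0,0,0],[-0.0004,0,0.0012],-1]]}}

```text
time: 31.1
tool_pos: [632.3, -186.1, 99.6]
tcp_rot: [-180.0, 20.0, -21.0]
ft_force: [1.9, -0.8, 4.8]
finger_gap: 0.1
```

Force is beginning to rise. I take smaller steps.

{"fn": "jog_arm", "kwargs": {"plan": [[[0,0,0],[-0.0005,0,0.0009],-1],[[0,0,0],[-0.0005,0,0.0009],-1]]}}

```text
time: 31.35
tool_pos: [631.7, -185.9, 99.1]
tcp_rot: [-180.0, 20.0, -21.0]
ft_force: [1.8, -1.4, 5.1]
finger_gap: 0.1
```

{"fn": "jog_arm", "kwargs": {"plan": [[[0,0,0],[-0.0005,0,0.0008],-1],[[0,0,0],[-0.0005,0,0.0008],-1]]}}

```text
time: 31.6
tool_pos: [631.2, -185.7, 98.7]
tcp_rot: [-180.0, 19.9, -21.0]
ft_force: [3.6, -1.2, 6.4]
finger_gap: -0.3
```

The total is now 7.4 N, about 5 N above the swinging force. That is the second stop, so I back off outward and rise.

{"fn": "jog_arm", "kwargs": {"plan": [[[0,0,0],[0.006,0,-0.003],-1],[[0,0,0],[0.014,0,-0.015],-1],[[0,0,0],[0.014,0,-0.045],-1],[[0,0,0],[0.014,0,-0.085],-1],[[0,0,0],[0.014,0,-0.125],-1],[[0,0,0],[0.014,0,-0.165],-1],[[0,0,0],[0.014,0,-0.19],-1],[[0,0,0],[0.014,0,-0.19],-1]]}}

```text
time: 32.6
tool_pos: [704.7, -214.0, 273.0]
tcp_rot: [180.0, 19.8, -21.0]
ft_force: [-0.1, 0.2, -1.5]
finger_gap: 0.1
```

```bash
python3 - <<'E'
from arc import *
s=sense();print(s["tool_pos"],s["ft_force"])
P,d=snapshot("side");C=cloud("side",d);hs=cv2.cvtColor(P,cv2.COLOR_BGR2HSV);b=(hs[...,0]>8)&(hs[...,0]<32)&(hs[...,1]>110)
E=np.array([.934,-.358]);rr=(C[...,:2]-[568,-161.5])@E
b&=(np.hypot(C[...,0]-568,C[...,1]+161.5)<100)&(C[...,2]>56)&(C[...,2]<175)
for k in(-1,1):
    m=b&(rr*k>25);x=rr[m]*k;zz=C[m][:,2]
    if m.sum()>3:
        v=np.linalg.svd(np.c_[x-x.mean(),zz-zz.mean()])[2][0];print(k,m.sum(),x.min().round(),x.max().round(),zz.min().round(),zz.max().round(),np.degrees(np.arctan(v[1]/v[0])).round(1))
q=C[(~np.isnan(C[...,0]))];m=(np.hypot(q[:,0]-568,q[:,1]+161.5)<32)
for lo,hi in((151,160),(181,190)):
    g=q[m&(q[:,2]>lo)&(q[:,2]<hi)];print(lo,len(g),g.mean(0).round(1),np.median(g[:,2]).round(1))
cv2.imwrite("pics/a13.png",cv2.resize(P[90:210,270:430],(800,600),interpolation=cv2.INTER_CUBIC));cv2.imwrite("pics/s13.png",P)
T,_=snapshot("top");cv2.imwrite("pics/t13.png",T)
E
```

```text
[ 704.725101   -213.97869993  273.00868172] [-0.1462264   0.22399242 -1.5294255 ]
-1 139 25.0 66.0 58.0 132.0 -61.8
1 15 45.0 61.0 67.0 95.0 -60.7
151 134 [ 558.  -153.7  155.7] 155.6
181 91 [ 564.6 -160.4  185. ] 185.2
```

View pics/a13.png

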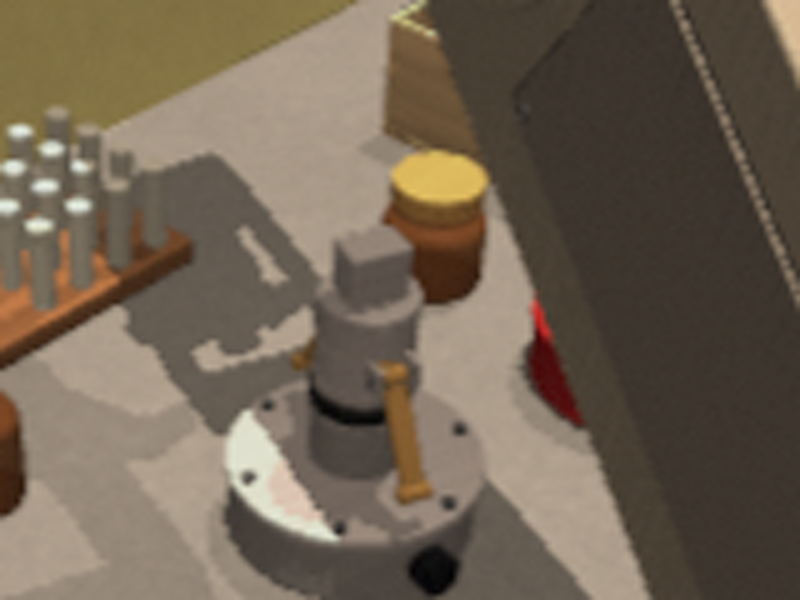

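View pics/t13.png

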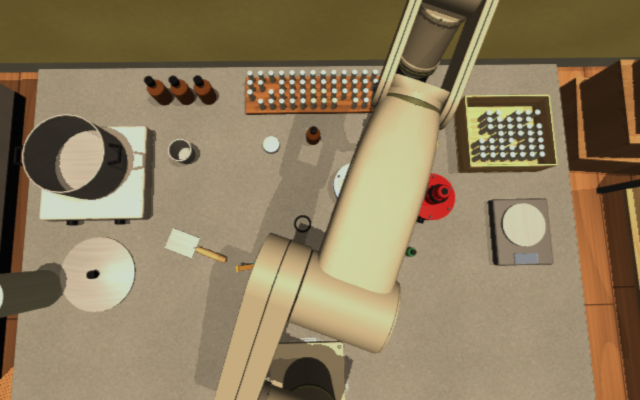

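Both arms are down: near at crop (405,435) at −62°, far tip at crop (303,358) at −61°. Cap top is at 155.7 and block top at 185, so it is home and upright. The bystanders in view are in place: bottle (313,134), seal (303,224), dropper (411,251). I let the robot settle and hand in.

{"fn": "jog_arm", "kwargs": {"plan": [[[0,0,0],[0,0,0],-1],[[0,0,0],[0,0,0],-1],[[0,0,0],[0,0,0],-1]]}}

```text
time: 33.08
tool_pos: [703.5, -213.4, 271.6]
tcp_rot: [180.0, 20.0, -21.0]
ft_force: [0.6, 0.2, -0.1]
finger_gap: 0.1
```

```bash
python3 -c "
from bench import *
print(sense()['tool_pos'],sense()['ft_force']);print(hand_in())"
```

```text
[ 703.53215662 -213.4204673   271.59973459] [ 0.63960457  0.15490955 -0.0529515 ]
the job is handed in; nothing more can be done
None
```

The aluminium coupling is sealed on the steel tank's neck with both cam arms down, and I handed the job in at about 33 s.

- **Push home:** I pushed the coupling down until its travel stopped dead at tool height 177 mm, as predicted from the contact with the collar, with about 22 N at the wrist.
- **Cam arms:** I swung the near arm down first, then the far one, each with the shut fingertips. I stopped when the push had risen to about 7 N (about 4 to 5 N above the swinging force), then backed off clear.
- **Last checks:**
  - The cap top measured 155.7 mm and the block top about 185 mm; 156 and 186 mm would be exactly home.
  - The arms measured about 62° and 61° below level, roughly 1.76 rad, well past 1.5.
  - The wrist force was near zero, so the robot was touching nothing.
  - The bystanders in view had not moved; the oil jar and the teal look-alike were partly or wholly hidden by the arm in the last top picture, though the jar showed in place in the side view.
- **Disagreements:** The open arms measured about 30° above level in the images instead of the 40° given. Measured angles may therefore be off by up to about 10°, which would still leave both arms past 1.5 rad. The far arm showed almost no force in the first part of its swing, but the picture showed it moving with the fingers.

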